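Refit the desk fan's bayonet guard

TASK

The desk fan has been cleaned and its wire guard lies beside it. Take the guard by its fin, hang its three lugs through the gaps in the fan's rim, and twist it clockwise by feel until all three lugs drop into their locking notches; then let go and leave it level. Be gentle, as rim and lugs are thin plastic (never more than about 30 N on them), and do not knock the phone, the mug or the tape roll.

Things in the scene. Friction and masses are not known exactly. Their poses are not given: they have to be found in the camera images.
- fan: White desk fan fixed to the desk, its round head (153 mm across, rim top 122 mm above the desk) turned up to the ceiling. Origin: centre of the foot's underside, on the head's axis; z up, x towards one gap. Inside the mouth a hooked lip (radius 62.5 to 74.5 mm, height 118 to 122 mm) is broken by three gaps at 0, 120 and 240 deg from +x.
- fan_gap (a point): Middle of the gap on the fan's +x side, at the lip's top face. Each gap is about 15 mm wide, for a 10 mm lug. A stop beside each gap lets a lug turn only clockwise (seen from above) under the lip; a far stop ends the travel about 55 deg on.
- fan_shelf (a point): Point on the fan's axis level with the top of the ledge (110 mm up, inner radius 62.5 mm) that runs under lip and gaps. The guard hangs on it by its lugs. The channel between ledge and lip is 8 mm high. It is bedded on stiff rubber and gives about 1 mm per 6 N, at most 2.5 mm. Pressed down on it with about 5 N, the guard still turns easily.
- fan_notch_floor (a point): Point on the fan's axis level with the floors of the notches: one per lug, sunk 5 mm into the ledge, 14 mm wide, out of sight under the lip, 23 to 47 deg clockwise past the gap. Where in that span differs each time (alike for all three): feel for it. A lug has about 2 mm play each way in it, so steps over 3 deg may skip it; once in, it cannot turn on and must not be forced.
- guard: Loose round wire guard, about 0.14 kg, lying fin up on the desk. Ring 119 mm across; three lugs at 0, 120 and 240 deg from its +x reach out to radius 70 mm. Hub disc 36 mm across, top 15 mm above the underside. Origin: centre of the underside; z up. Its height above the fan's origin: 122 mm lying on the lip, 110 hanging on the ledge, 105 locked.
- guard_lug (a point): Outer end of the lug on the guard's +x side, at half its thickness. Lugs are 10 mm wide, 5 mm thick, flush with the guard's underside.
- guard_fin (a point): Grip point of the upright flat grey fin in the guard's centre, 36 mm above its underside. The fin is 46 mm long along the guard's x, 12 mm thick along its y, and stands from 15 to 47 mm above the underside.
- phone: Black phone, 148 (its x) x 72 x 9 mm, lying flat; origin centre of its underside. Bystander.
- mug: White mug, 80 mm across, 92 mm high, handle at its +y; origin centre of its underside. Bystander.
- tape: Brown roll of tape, 100 mm across, 24 mm high, lying flat; origin centre of its underside. Bystander.

How it is judged:
By the outcome, as a careful person would: the job done as asked, in the order asked, and still so for the second after the job is handed in, with the robot touching nothing.
It also fails if it takes over 61 s, if anything falls off the work surface, if the arm or the gripper's body presses on something with over 40 N, if the wrist force passes 120 N, or if a joint passes its speed limit or range.

ROBOT

A 6-joint arm with a two-finger parallel gripper is mounted at the origin on the work surface. World frame = base frame: x ahead of the robot, y to its left, z up, the work surface at z = 0. Lengths are in m, angles in rad, forces in N, time in s.
With the tool pointing down it reaches from about 0.375 to 0.9 m from the base axis. Payload 3.1 kg.
Tool frame: the origin (TCP) lies on the centre line of the jaws, within the pads' length; the fingertips stand robot.tip_reach ahead of it and the grasp point (between the pads) is the TCP (robot.tip_reach is the distance from the TCP to the fingertips, in m); z points along the fingers, y is the direction in which the jaws open and shut (so a half turn about z gives the same grasp; the last joint's range is limited). The gripper opens to 87 mm and grips with 3 to 60 N. Pads are 19 mm wide; open, the fingers measure 117 mm over their backs; the gripper's body (75 mm by 190 mm) begins 51 mm behind the grasp point.
Start: joints at [1.143, 0.527, 1.433, -0, 1.181, -0.178], TCP at [0.154, 0.606, 0.242] pointing down, gripper open.
Joint ranges: [-3.08, 3.08], [-0.75, 2.2], [0.22, 2.44], [-1.43, 4.57], [0, 2.65], [-2.85, 2.85]. Speed limits (rad/s): [2.79, 2.79, 3.14, 3.14, 3.14, 3.14].

INTERFACE

Orientations are given as a unit quaternion [x, y, z, w].
In Python, from rig import telemetry, viewer, robot gives the robot as it stands. The module is installed in compiled form; this text tells all that it offers.
- The arm moves only by the tool step_arm, never from a script. Its argument "targets" is a list of rows, each an object of numbers: "dx", "dy", "dz": the shift along the tool's x, y, z in m; "rx", "ry", "rz": the turn, a rotation vector about the tool's x, y, z in degrees. In form: [{"dx": .., "dy": .., "dz": .., "rx": .., "ry": .., "rz": ..}, ...]. A call has exactly 5 rows; each row is the pose to reach, as a shift and turn from the pose measured when the call began, along the tool's axes at that moment; what a row does not reach only later rows make up. A row lasts 1/8 s, in which the tool goes at most 62.5 mm and 10.7 degrees, less where a joint would pass 70% of its speed; a pose out of reach is approached as far as the arm can. A call with a gripper value outside its range is refused whole. "gripper" is the opening, from 0 (shut) to 1 (fully open), set as the call begins (left out, the last holds). The fingers move at their own pace and stop on an object; "force" is the grip in N (left out, the last holds). Time passes only in rows, so rows that repeat a pose let the fingers close, or fill a call up. It gives the time, the measured TCP pose, the force and the opening at its end, in the units of the state.
- telemetry.get_obs(): the state, without advancing time (a new reading comes with each control period).
- viewer.camera(name): name is "scene" or "side" or "wrist"; returns a dict with "img" (480x640x3 uint8, blue, green, red), "depth" (480x640 float32, m along the optical axis (not along the pixel's ray), 0 where there is no reading), "K" (3x3 intrinsics, pixels), "k1" (the pictures are not rectified: a ray, as slopes to the right and down, at radius r is drawn at 1 + k1 r^2 times it, then the intrinsics apply), "R" (3x3) and "t" (3): a world point X has camera coordinates R X + t. Camera axes: x right, y down, z forward; pixel columns grow to the right and rows downward; lengths in m; the calibration is good to about 2 mm. A picture is of the moment at which its call begins.
- robot.hand_in(): hands the job in, once; it reports no verdict.
The state is a dict: "time": time; "q": joint angles; "joint_velocities": joint speeds; "joint_torque": joint torques, N m; "position": TCP position; "tool_rot": TCP orientation; "ft_force": force on the tool from outside, world axes, zero at the start; "moment": the same for the moment, N m; "grip_width": finger opening in m.
Only numpy, scipy, OpenCV 4.12 (cv2) and the standard library are available. Lean on these libraries where they do the work, as an engineer would, in place of code of your own. Each camera call takes 0.05 s, during which the arm holds its last target.

## Working session

There is one attempt and no reset: what is moved stays moved. The work goes in short steps, Python scripts to look and compute and a tool call to move; the robot and the scene stay as the last step left them, time stands still between calls to the robot, and variables do not carry over. Pictures are saved under pics/ and viewed, and the job is handed in when it is done.

Besides the shell and the picture viewer there is one more tool, called after "Emit:" as name(argument=value, ...) on one line, values as JSON. step_arm: Moves the arm, as the interface text tells. Its arguments: {"type":"object","properties":{"targets":{"type":"array"},"gripper":{"type":"number"},"force":{"type":"number"}},"required":["targets"]}

```bash
ls; mkdir -p pics
cat > h.py <<'E'
import numpy as np, cv2, pickle
from rig import telemetry, viewer, robot
def snap(n,f):
    c=viewer.camera(n); cv2.imwrite(f'pics/{f}.png',c['img']); pickle.dump(c,open(f'pics/{f}.pkl','wb')); return c
def load(f): return pickle.load(open(f'pics/{f}.pkl','rb'))
def dist(c): return np.array([c['k1'],0,0,0],float)
def ray(c,u,v):
    p=cv2.undistortPoints(np.array([[[u,v]]],float),np.array(c['K'],float),dist(c))[0,0]
    return np.array([p[0],p[1],1.])
def world(c,u,v,z=None):
    r=ray(c,u,v);R=np.array(c['R']);t=np.array(c['t']);o=-R.T@t;d=R.T@r
    if z is None:
        return o+d*c['depth'][int(round(v)),int(round(u))]
    return o+d*(z-o[2])/d[2]
def proj(c,X):
    X=np.atleast_2d(X); return cv2.projectPoints(np.array(X,float),cv2.Rodrigues(np.array(c['R']))[0],np.array(c['t'],float),np.array(c['K'],float),dist(c))[0][:,0]
def cloud(c):
    v,u=np.mgrid[0:480,0:640]
    p=cv2.undistortPoints(np.stack([u.ravel(),v.ravel()],-1).astype(float)[:,None],np.array(c['K'],float),dist(c))[:,0]
    d=c['depth'].ravel(); P=np.c_[p*d[:,None],d]
    W=(P-np.array(c['t']))@np.array(c['R'])
    W[d==0]=np.nan
    return W.reshape(480,640,3)
E
python3 - <<'E'
from h import *
o=telemetry.get_obs()
print(o, robot.tip_reach)
for n in ['scene','side','wrist']:
    c=snap(n,n+'0'); print(n,c['K'],c['k1'],c['R'],c['t'])
E
```

```text
pics
{'time': 0.0, 'q': array([ 1.14250444e+00,  5.28467488e-01,  1.43390282e+00, -4.65970010e-05,
        1.18136720e+00, -1.78482274e-01]), 'joint_velocities': array([-6.84932979e-05, -7.87925301e-04, -2.13541696e-03,  4.71883062e-04,
        4.31940459e-04, -1.92895741e-03]), 'joint_torque': array([-3.18910897e-04, -4.40037417e+01, -1.76589525e+01,  6.33050082e-02,
        5.82530466e-02, -1.65989582e-04]), 'position': array([0.1541949 , 0.60497109, 0.2405706 ]), 'tool_rot': array([ 1.24571410e-01,  9.92210065e-01, -1.02988555e-03, -2.99831479e-04]), 'ft_force': array([ 0.68085845, -0.12427995,  0.15581682]), 'moment': array([-0.04358106, -0.01596764, -0.00392549]), 'grip_width': 0.08705484689224798} 0.019
scene [[470.7227874    0.         316.86972382]
 [  0.         470.7227874  236.60998724]
 [  0.           0.           1.        ]] -0.08565296515629986 [[-0.12271685  0.99224792  0.019612  ]
 [ 0.49926006  0.07880094 -0.86286141]
 [-0.85771788 -0.09609614 -0.50505996]] [ 0.12172239 -0.17458656  1.51432939]
side [[510.55725344   0.         312.36969255]
 [  0.         510.55725344 233.72865993]
 [  0.           0.           1.        ]] -0.08017758864624597 [[ 0.76026283 -0.64960805  0.00313306]
 [-0.50512532 -0.59418766 -0.62593086]
 [ 0.40847135  0.47428938 -0.77987226]] [-0.48431496  0.32835731  0.93055405]
wrist [[337.6891453    0.         322.51608045]
 [  0.         337.6891453  238.87071495]
 [  0.           0.           1.        ]] -0.0634718703420066 [[ 0.2470976   0.96898732 -0.00251971]
 [ 0.92964145 -0.23632906  0.28269304]
 [ 0.27333049 -0.0721952  -0.95920712]] [-0.6230976  -0.03511707  0.39146987]
```

View pics/scene0.png

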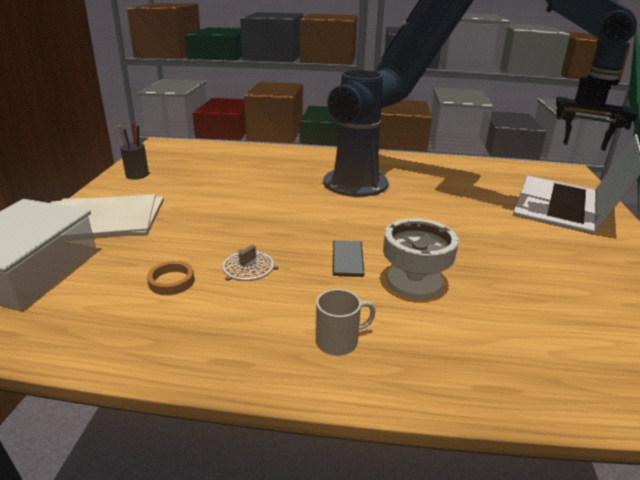

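View pics/side0.png

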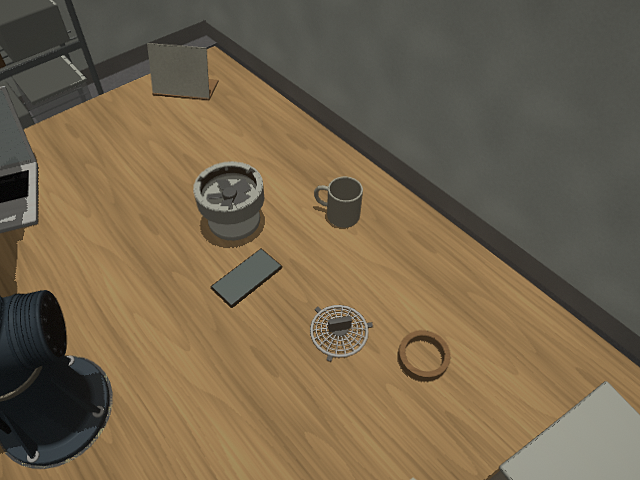

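View pics/wrist0.png

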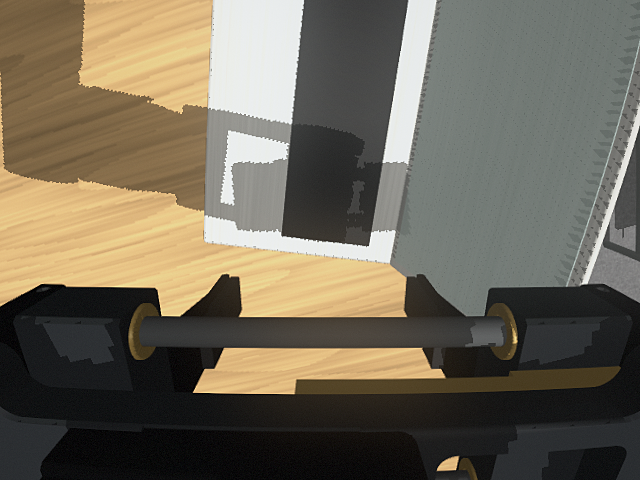

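Scene view: fan at (420,245), guard at (248,265) with its fin, tape at (171,277), mug at (338,322) and phone at (348,258). Side view: fan mouth at (230,187), guard at (339,331). I'll enlarge the guard and fan.

Run:
```python
from h import *
def crop(f,u,v,w,h,s,o):
    c=load(f); cv2.imwrite(f'pics/{o}.png',cv2.resize(c['img'][v:v+h,u:u+w],None,fx=s,fy=s,interpolation=cv2.INTER_CUBIC))
crop('side0',290,290,100,80,8,'sg'); crop('side0',180,150,100,75,8,'sf')
crop('scene0',205,235,90,60,8,'cg'); crop('scene0',375,210,90,60,8,'cf')
```

```text
(no output)
```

View pics/sg.png

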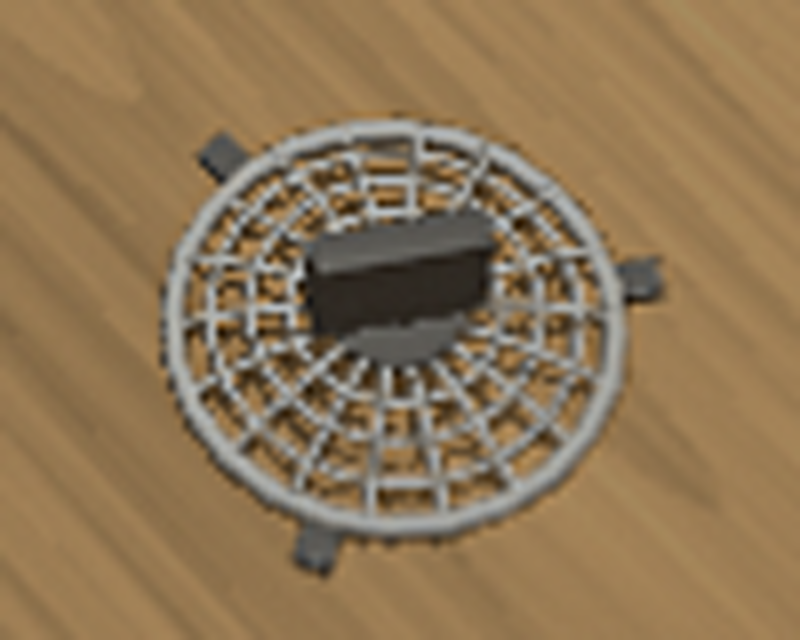

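View pics/sf.png

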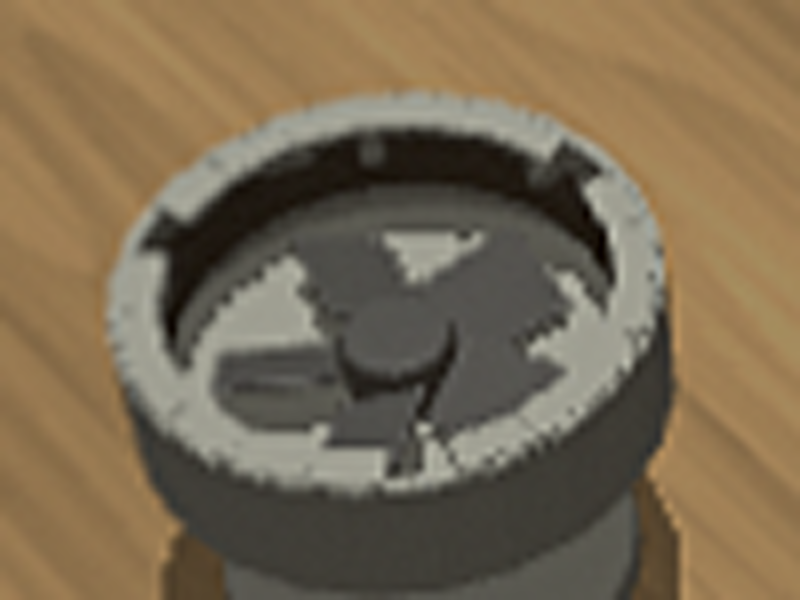

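View pics/cg.png

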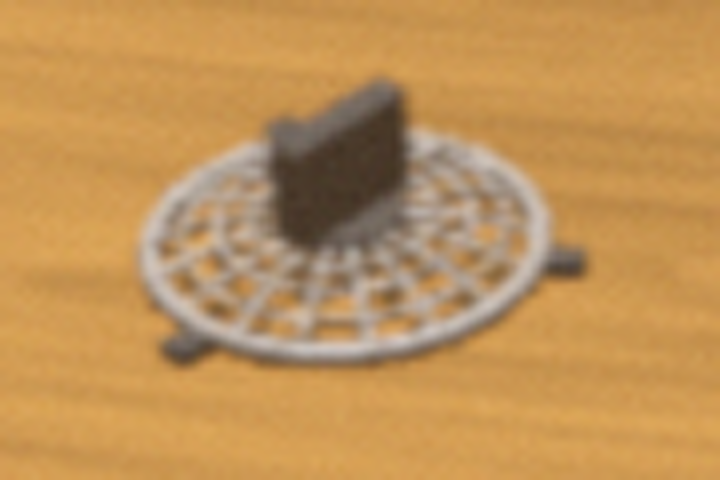

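View pics/cf.png

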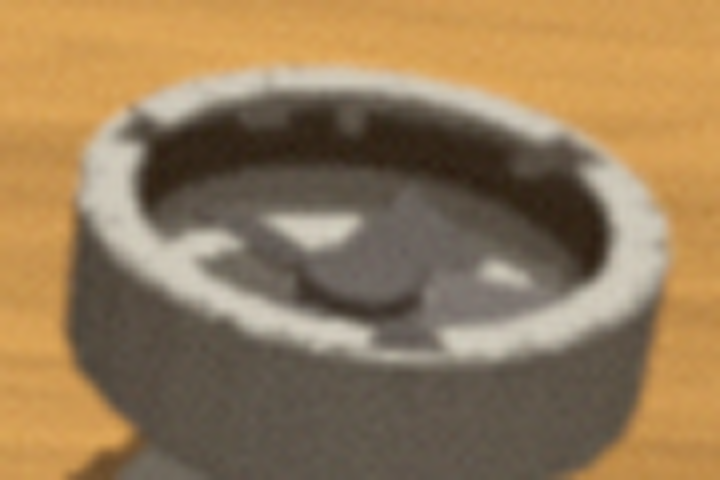

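```bash
cat >> h.py <<'E'
from scipy.optimize import least_squares
def fit3(c,pts,r,z):
    """fit centre & yaw of 3-fold symmetric points at radius r, height z"""
    W=np.array([world(c,u,v,z)[:2] for u,v in pts])
    a0=np.arctan2(*(W[0]-W.mean(0))[::-1])
    ang=np.array([np.arctan2(*(w-W.mean(0))[::-1]) for w in W])
    k=np.round((ang-a0)/(2*np.pi/3))*2*np.pi/3
    f=lambda p:(np.c_[p[0]+r*np.cos(p[2]+k),p[1]+r*np.sin(p[2]+k)]-W).ravel()
    s=least_squares(f,[*W.mean(0),a0]); return s.x,s.fun*1000,W
E
python3 - <<'E'
from h import *
np.set_printoptions(precision=4,suppress=True)
def px(l,u0,v0): return [(u0+(a+.5)/8-.5,v0+(b+.5)/8-.5) for a,b in l]
s=load('side0');c=load('scene0')
x,f,W=fit3(s,px([(206,152),(661,279),(314,571)],290,290),.070,.0025)
print('guard side',x,np.degrees(x[2])%120,f);
x,f,W=fit3(s,px([(158,228),(573,160),(405,460)],180,150),.0685,.120)
print('fan side',x,np.degrees(x[2])%120,f)
x,f,W=fit3(c,px([(140,125),(575,155),(408,335)],375,210),.0685,.120)
print('fan scene',x,np.degrees(x[2])%120,f)
Wc=cloud(s)
# fin & rim from depth
for n,cc in (('side',s),('scene',c)):
    P=cloud(cc)
    P2=P.reshape(-1,3)
    m=(abs(P2[:,2]-.122)<.003)&(np.hypot(*(P2[:,:2]-x[:2]).T)<.11)
    Q=P2[m][:,:2]
    r=np.hypot(*(Q-x[:2]).T); print(n,m.sum(),P2[m].mean(0))
    s2=least_squares(lambda p:np.maximum(np.hypot(Q[:,0]-p[0],Q[:,1]-p[1])-.0765,0)+np.minimum(np.hypot(Q[:,0]-p[0],Q[:,1]-p[1])-.0625,0),x[:2]);print('rim centre',s2.x)
    g=fit3(s,px([(206,152),(661,279),(314,571)],290,290),.070,.0025)[0]
    m=(P2[:,2]>.042)&(P2[:,2]<.055)&(np.hypot(*(P2[:,:2]-g[:2]).T)<.06)
    Q=P2[m];print(n,'fin',m.sum(),Q.mean(0));u,sv,vt=np.linalg.svd(Q[:,:2]-Q[:,:2].mean(0));print(np.degrees(np.arctan2(vt[0,1],vt[0,0]))%180, Q.min(0),Q.max(0))
print('pads',telemetry.get_obs()['time'])
# tape, mug, phone
for n,(u,v) in dict(tape=(424,355),mug=(345,205),phone=(247,277)).items(): print(n,world(s,u,v))
E
```

```text
guard side [ 0.5179 -0.2221  1.598 ] 91.5608911299816 [ 0.5567 -0.3094 -0.2704  0.6297 -0.2863 -0.3203]
fan side [0.5263 0.1628 2.1305] 2.070571906080474 [-0.3568  0.9196 -0.4403 -0.6574  0.7971 -0.2621]
fan scene [ 0.5236  0.1616 -2.0547] 2.275322895579521 [ 0.3196  0.262  -2.3439  1.1745  2.0243 -1.4365]
side 888 [0.5213 0.1523 0.122 ]
rim centre [0.5258 0.1583]
side fin 150 [ 0.5176 -0.2227  0.0465]
150.98636033895605 [ 0.4965 -0.2372  0.042 ] [ 0.5386 -0.2068  0.0505]
scene 830 [0.5374 0.1599 0.1223]
rim centre [0.53 0.16]
scene fin 80 [ 0.5249 -0.2188  0.0464]
153.16418525522081 [ 0.5012 -0.2338  0.0422] [ 0.5443 -0.2057  0.05  ]
pads 0.15
tape [ 0.6108 -0.3715  0.0002]
mug [ 0.7107 -0.0263  0.0792]
phone [0.4506 0.0005 0.0103]
```

Guard is at about (0.518, -0.222) with yaw -28.4°, so the fin lies at 151.6°. That agrees with the fin's own depth axis (151–153°) and its top at 47 mm. Fan is at about (0.526, 0.161), with gaps at about 2.1° mod 120. I'll move over the guard with tool y at about 61.5°.

```bash
cat >> h.py <<'E'
from scipy.spatial.transform import Rotation as Ro
np.set_printoptions(precision=4,suppress=True)
def plan(pos,yaw,o=None):
    """shift mm & rotvec deg in tool frame to reach world pos with tool down, tool y at yaw deg"""
    o=o or telemetry.get_obs()
    R=Ro.from_quat(o['tool_rot']); y=np.array([np.cos(np.radians(yaw)),np.sin(np.radians(yaw)),0]);z=np.array([0,0,-1.])
    T=Ro.from_matrix(np.c_[np.cross(y,z),y,z])
    d=R.inv().apply(np.array(pos)-o['position']); rv=np.degrees((R.inv()*T).as_rotvec())
    print('t',round(o['time'],2),'pos',o['position'],'yaw',yawof(o),'tilt',np.degrees(np.arccos(-R.as_matrix()[2,2])),'F',o['ft_force'],'M',o['moment'],'w',o['grip_width'])
    print('shift mm',d*1000,'rot',rv); return d,rv
def yawof(o):
    m=Ro.from_quat(o['tool_rot']).as_matrix(); return np.degrees(np.arctan2(m[1,1],m[0,1]))
E
python3 - <<'E'
from h import *
plan([.40,.2,.24],70);plan([.45,.0,.24],66);plan([.518,-.222,.2],61.5)
E
```

```text
t 0.15 pos [0.1543 0.6051 0.2408] yaw 75.68752974810691 tilt 0.09643816430939987 F [ 0.0757  0.0223 -0.1954] M [-0.0311  0.0121  0.0213] w 0.08703639473275346
shift mm [-338.24   -331.7922    1.2453] rot [-0.0959 -0.0105  5.6875]
t 0.15 pos [0.1543 0.6051 0.2408] yaw 75.68752974810691 tilt 0.09643816430939987 F [ 0.0757  0.0223 -0.1954] M [-0.0311  0.0121  0.0213] w 0.08703639473275346
shift mm [-436.1301 -513.2238    1.5208] rot [-0.0963 -0.0072  9.6875]
t 0.15 pos [0.1543 0.6051 0.2408] yaw 75.68752974810691 tilt 0.09643816430939987 F [ 0.0757  0.0223 -0.1954] M [-0.0311  0.0121  0.0213] w 0.08703639473275346
shift mm [-556.9109 -711.4563   41.8181] rot [-0.0966 -0.0034 14.1875]
```

Emit:
step_arm(targets=[{"dx":-0.042,"dy":-0.041,"rz":1},{"dx":-0.084,"dy":-0.083,"rz":1},{"dx":-0.126,"dy":-0.124,"rz":2},{"dx":-0.168,"dy":-0.166,"rz":3},{"dx":-0.21,"dy":-0.207,"rz":3}], gripper=0.5, force=20)

```text
invalid input
```

Run:
```python
from h import *
plan([.40,.2,.24],70);plan([.45,.05,.24],66)
```

```text
t 0.15 pos [0.1543 0.6051 0.2408] yaw 75.68752974810691 tilt 0.09643816430939987 F [ 0.0757  0.0223 -0.1954] M [-0.0311  0.0121  0.0213] w 0.08703639473275346
shift mm [-338.24   -331.7922    1.2453] rot [-0.0959 -0.0105  5.6875]
t 0.15 pos [0.1543 0.6051 0.2408] yaw 75.68752974810691 tilt 0.09643816430939987 F [ 0.0757  0.0223 -0.1954] M [-0.0311  0.0121  0.0213] w 0.08703639473275346
shift mm [-423.7696 -464.7758    1.4436] rot [-0.0963 -0.0072  9.6875]
```

Every row seems to need all six numbers.

Emit:
step_arm(targets=[{"dx":-0.042,"dy":-0.041,"dz":0,"rx":0,"ry":0,"rz":1},{"dx":-0.084,"dy":-0.083,"dz":0,"rx":0,"ry":0,"rz":1},{"dx":-0.126,"dy":-0.124,"dz":0,"rx":0,"ry":0,"rz":2},{"dx":-0.168,"dy":-0.166,"dz":0,"rx":0,"ry":0,"rz":3},{"dx":-0.21,"dy":-0.207,"dz":0,"rx":0,"ry":0,"rz":3}], gripper=0.5, force=20)

```text
time: 0.78
position: [0.3072, 0.351, 0.2411]
tool_rot: [0.15, 0.989, -0.001, -0.0]
ft_force: [1.7, 0.0, -0.1]
grip_width: 0.0471
```

Run:
```python
from h import *
plan([.40,.2,.24],70);plan([.45,.05,.24],66)
```

```text
t 0.78 pos [0.3072 0.351  0.2411] yaw 72.71050695402167 tilt 0.08901373283256717 F [ 1.6971  0.015  -0.1467] M [-0.0385 -0.019   0.0031] w 0.04707475845812825
shift mm [-133.4726 -116.5859    1.2552] rot [-0.0888  0.0063  2.7105]
t 0.78 pos [0.3072 0.351  0.2411] yaw 72.71050695402167 tilt 0.08901373283256717 F [ 1.6971  0.015  -0.1467] M [-0.0385 -0.019   0.0031] w 0.04707475845812825
shift mm [-225.7933 -244.9481    1.4612] rot [-0.0886  0.0094  6.7105]
```

Emit:
step_arm(targets=[{"dx":-0.045,"dy":-0.042,"dz":0,"rx":0,"ry":0,"rz":1},{"dx":-0.09,"dy":-0.084,"dz":0,"rx":0,"ry":0,"rz":2},{"dx":-0.13,"dy":-0.13,"dz":0,"rx":0,"ry":0,"rz":4},{"dx":-0.17,"dy":-0.177,"dz":0,"rx":0,"ry":0,"rz":5},{"dx":-0.21,"dy":-0.224,"dz":0,"rx":0,"ry":0,"rz":6}])

```text
time: 1.4
position: [0.4417, 0.0727, 0.2415]
tool_rot: [0.202, 0.979, -0.001, 0.0]
ft_force: [0.2, 0.9, 0.5]
grip_width: 0.0436
```

Run:
```python
from h import *
plan([.518,-.222,.17],61.5)
```

```text
t 1.4 pos [0.4417 0.0727 0.2415] yaw 66.66050072728927 tilt 0.0751753306615334 F [0.1825 0.945  0.4503] M [-0.0115  0.0064  0.0304] w 0.04360052408276887
shift mm [-186.7898 -240.3166   71.869 ] rot [-0.0669  0.0343  5.1605]
```

Emit:
step_arm(targets=[{"dx":-0.037,"dy":-0.048,"dz":0.01,"rx":0,"ry":0,"rz":1},{"dx":-0.074,"dy":-0.096,"dz":0.02,"rx":0,"ry":0,"rz":2},{"dx":-0.111,"dy":-0.144,"dz":0.035,"rx":0,"ry":0,"rz":3},{"dx":-0.148,"dy":-0.192,"dz":0.05,"rx":0,"ry":0,"rz":4},{"dx":-0.185,"dy":-0.238,"dz":0.065,"rx":0,"ry":0,"rz":5}])

```text
time: 2.02
position: [0.5174, -0.2213, 0.1762]
tool_rot: [0.245, 0.969, -0.0, 0.0]
ft_force: [0.1, 0.0, 0.1]
grip_width: 0.0434
```

Run:
```python
from h import *
plan([.518,-.222,.037],61.5)
c=snap('wrist','w1')
print(proj(c,[[.518,-.222,.047]]))
```

```text
t 2.02 pos [ 0.5174 -0.2213  0.1762] yaw 61.58238020391865 tilt 0.05520908044361094 F [0.0843 0.0141 0.0621] M [-0.041  -0.0471 -0.0493] w 0.043385380479667474
shift mm [ -0.8192  -0.2403 139.1539] rot [-0.0496  0.0243  0.0824]
[[322.8392 235.7133]]
```

View pics/w1.png

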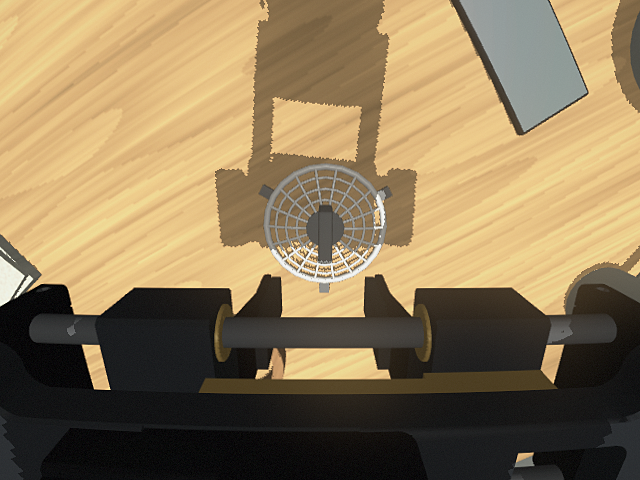

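The guard is visible whole at (325,224), with lug ends near (265,190), (387,190) and (324,290) and the fin at x=325, rows 206–262. I'll enlarge it to refine.

Run:
```python
from h import *
c=load('w1'); cv2.imwrite('pics/w1c.png',cv2.resize(c['img'][155:300,250:400],None,fx=4,fy=4,interpolation=cv2.INTER_CUBIC))
```

```text
(no output)
```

View pics/w1c.png

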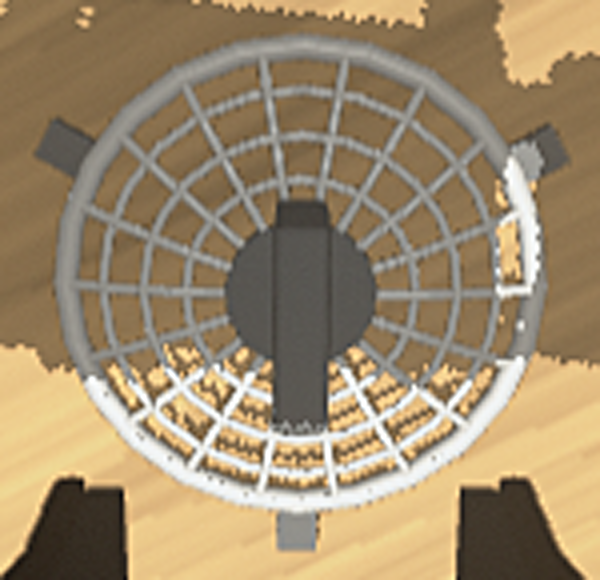

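Run:
```python
from h import *
c=load('w1')
P=[(250+(a+.5)/4-.5,155+(b+.5)/4-.5) for a,b in [(45,137),(559,143),(297,549)]]
x,f,W=fit3(c,P,.070,.0035); print(x,np.degrees(x[2]),f)
print([world(c,250+a/4,155+b/4,.047)[:2] for a,b in [(301,226),(301,423)]])
plan([*x[:2],.0375],61.6)
```

```text
[ 0.5209 -0.2216 -2.601 ] -149.02779272140074 [-0.1841 -0.2634  0.0911  0.354   0.093  -0.0905]
[array([ 0.5007, -0.2104]), array([ 0.5386, -0.2308])]
t 2.08 pos [ 0.5203 -0.2294  0.1748] yaw 61.3935598080948 tilt 0.5245386943808862 F [ 2.3888 -4.5084 -1.1799] M [-0.262  -0.1684  0.0641] w 0.04353461886134894
shift mm [  4.1825   7.9303 137.2245] rot [-0.3039  0.4276 -0.2053]
```

Emit:
step_arm(targets=[{"dx":0.002,"dy":0.008,"dz":0.02,"rx":0,"ry":0,"rz":0},{"dx":0.004,"dy":0.0075,"dz":0.045,"rx":0,"ry":0,"rz":0},{"dx":0.004,"dy":0.0075,"dz":0.07,"rx":0,"ry":0,"rz":0},{"dx":0.004,"dy":0.0075,"dz":0.08,"rx":0,"ry":0,"rz":0},{"dx":0.004,"dy":0.0075,"dz":0.08,"rx":0,"ry":0,"rz":0}])

```text
time: 2.7
position: [0.5204, -0.2213, 0.0943]
tool_rot: [0.247, 0.969, -0.003, 0.002]
ft_force: [1.0, -0.4, 0.1]
grip_width: 0.0436
```

Run:
```python
from h import *
c=snap('wrist','w2')
plan([.520,-.222,.0375],61.3)
cv2.imwrite('pics/w2c.png',cv2.resize(c['img'][120:330,170:470],None,fx=2.6,fy=2.6,interpolation=cv2.INTER_CUBIC))
```

```text
t 2.75 pos [ 0.5209 -0.2216  0.095 ] yaw 61.40154993853616 tilt 0.5397669557707279 F [ 0.7531 -0.8668  0.0688] M [-0.0149  0.0266 -0.0215] w 0.04376085452473566
shift mm [ 1.058  -0.494  57.4736] rot [-0.3039  0.4461  0.1027]
```

View pics/w2c.png

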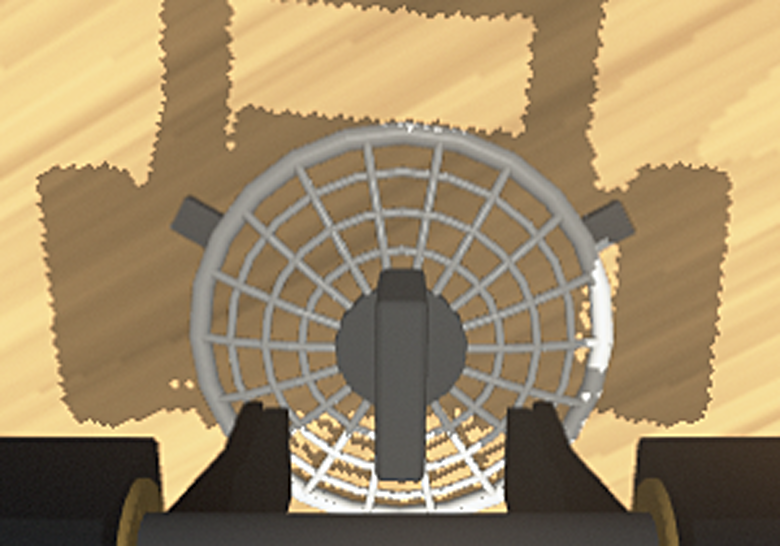

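Run:
```python
from h import *
c=load('w2')
q=lambda a,b:(170+(a+.5)/2.6-.5,120+(b+.5)/2.6-.5)
a,b=[world(c,*q(*p),.047)[:2] for p in [(402,300),(400,479)]]
print(a,b,(a+b)/2,np.linalg.norm(a-b),np.degrees(np.arctan2(*(b-a)[::-1])))
l=[world(c,*q(*p),.0035)[:2] for p in [(181,213),(626,217)]]; print(l)
m=(l[0]+l[1])/2; d=np.linalg.norm(l[0]-l[1]);print('chord',d,'lugyaw',np.degrees(np.arctan2(*(l[1]-l[0])[::-1])))
```

```text
[ 0.5006 -0.2101] [ 0.5398 -0.2319] [ 0.5202 -0.221 ] 0.04482168503613226 -29.11667992047538
[array([ 0.4617, -0.257 ]), array([ 0.52  , -0.1518])]
chord 0.12025628214491911 lugyaw 60.95610765778343
```

Emit:
step_arm(targets=[{"dx":0.001,"dy":0,"dz":0.015,"rx":-0.3,"ry":0.4,"rz":0.5},{"dx":0.001,"dy":0,"dz":0.032,"rx":-0.3,"ry":0.4,"rz":0.5},{"dx":0.001,"dy":0,"dz":0.048,"rx":-0.3,"ry":0.4,"rz":0.5},{"dx":0.001,"dy":0,"dz":0.057,"rx":-0.3,"ry":0.4,"rz":0.5},{"dx":0.001,"dy":0,"dz":0.057,"rx":-0.3,"ry":0.4,"rz":0.5}])

```text
time: 3.38
position: [0.5197, -0.2212, 0.0368]
tool_rot: [0.251, 0.968, 0.0, -0.001]
ft_force: [0.2, 0.7, -0.4]
grip_width: 0.0437
```

Run:
```python
from h import *
plan([.520,-.2215,.0375],61.0)
```

```text
t 3.38 pos [ 0.5197 -0.2212  0.0368] yaw 60.90168034720014 tilt 0.0777122326435091 F [ 0.1711  0.6742 -0.361 ] M [0.0111 0.0058 0.031 ] w 0.043684005241452266
shift mm [-0.3987 -0.0654 -0.6735] rot [ 0.0077 -0.0773 -0.0983]
```

Emit:
step_arm(targets=[{"dx":0,"dy":0,"dz":0,"rx":0,"ry":0,"rz":0},{"dx":0,"dy":0,"dz":0,"rx":0,"ry":0,"rz":0},{"dx":0,"dy":0,"dz":0,"rx":0,"ry":0,"rz":0},{"dx":0,"dy":0,"dz":0,"rx":0,"ry":0,"rz":0},{"dx":0,"dy":0,"dz":0,"rx":0,"ry":0,"rz":0}], gripper=0, force=25)

```text
time: 4.0
position: [0.5199, -0.2213, 0.0372]
tool_rot: [0.251, 0.968, 0.0, -0.0]
ft_force: [0.0, -0.3, 1.7]
grip_width: 0.012
```

Run:
```python
from h import *
plan([.520,-.2215,.21],61.0)
```

```text
t 4.0 pos [ 0.5199 -0.2213  0.0372] yaw 60.90252239763651 tilt 0.04784187329469034 F [ 0.0149 -0.2936  1.7374] M [0.0282 0.0135 0.0489] w 0.01197770009666312
shift mm [  -0.0826   -0.1086 -172.8336] rot [ 0.0093 -0.0469 -0.0975]
```

Grip width is 12 mm, so the fin is held. Lifting now.

Emit:
step_arm(targets=[{"dx":0,"dy":0,"dz":-0.02,"rx":0,"ry":0,"rz":0},{"dx":0,"dy":0,"dz":-0.06,"rx":0,"ry":0,"rz":0},{"dx":0,"dy":0,"dz":-0.11,"rx":0,"ry":0,"rz":0},{"dx":0,"dy":0,"dz":-0.16,"rx":0,"ry":0,"rz":0},{"dx":0,"dy":0,"dz":-0.18,"rx":0,"ry":0,"rz":0}])

```text
time: 4.62
position: [0.521, -0.222, 0.2203]
tool_rot: [0.251, 0.968, -0.001, 0.002]
ft_force: [0.5, 0.6, -1.9]
grip_width: 0.0117
```

Run:
```python
from h import *
c=snap('wrist','w3')
plan([.526,.161,.215],92)
cv2.imwrite('pics/w3c.png',cv2.resize(c['img'][100:340,120:520],None,fx=2,fy=2,interpolation=cv2.INTER_CUBIC))
```

```text
t 4.67 pos [ 0.5217 -0.2224  0.2218] yaw 60.91674233036379 tilt 0.3940838052337265 F [0.9981 0.065  0.2287] M [-0.0654  0.0419  0.02  ] w 0.011562713609367536
shift mm [182.6085 337.1561   5.3239] rot [ -0.1407   0.3733 -31.083 ]
```

View pics/w3c.png

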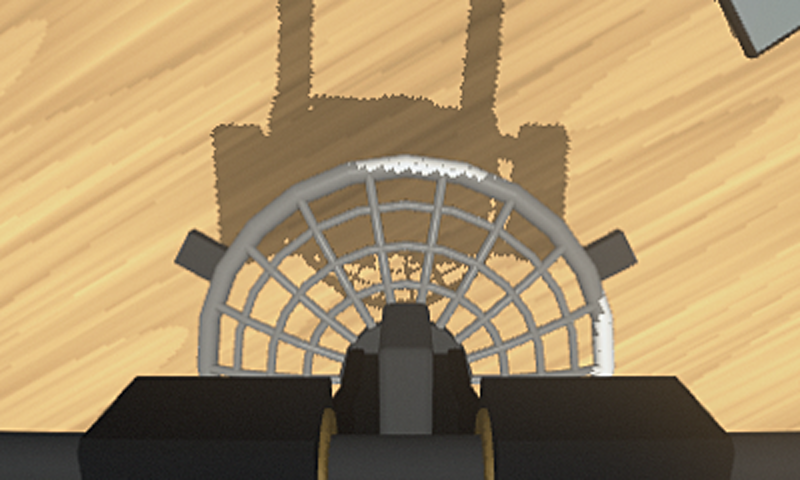

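Both forward lugs, (185,250) and (625,250), are symmetric about the jaw line and the guard is held squarely. Next I'll stop short of the fan for a clear wrist view of its gaps.

Run:
```python
from h import *
plan([.526,.03,.25],92)
```

```text
t 4.67 pos [ 0.5217 -0.2224  0.2218] yaw 60.91674233036379 tilt 0.3940838052337265 F [0.9981 0.065  0.2287] M [-0.0654  0.0419  0.02  ] w 0.011562713609367536
shift mm [118.6942 222.6519 -29.169 ] rot [ -0.1407   0.3733 -31.083 ]
```

Emit:
step_arm(targets=[{"dx":0.024,"dy":0.045,"dz":-0.006,"rx":0,"ry":0,"rz":-6},{"dx":0.05,"dy":0.095,"dz":-0.012,"rx":0,"ry":0,"rz":-13},{"dx":0.08,"dy":0.15,"dz":-0.02,"rx":0,"ry":0,"rz":-21},{"dx":0.105,"dy":0.197,"dz":-0.027,"rx":0,"ry":0.2,"rz":-28},{"dx":0.118,"dy":0.222,"dz":-0.03,"rx":0,"ry":0.3,"rz":-31}])

```text
time: 5.3
position: [0.5252, 0.0319, 0.2501]
tool_rot: [-0.019, 1.0, -0.001, -0.001]
ft_force: [-0.8, -0.5, -0.6]
grip_width: 0.0119
```

Emit:
step_arm(targets=[{"dx":0,"dy":0,"dz":0,"rx":0,"ry":0,"rz":0},{"dx":0,"dy":0,"dz":0,"rx":0,"ry":0,"rz":0},{"dx":0,"dy":0,"dz":0,"rx":0,"ry":0,"rz":0},{"dx":0,"dy":0,"dz":0,"rx":0,"ry":0,"rz":0},{"dx":0,"dy":0,"dz":0,"rx":0,"ry":0,"rz":0}])

```text
time: 5.92
position: [0.5252, 0.0312, 0.2501]
tool_rot: [-0.018, 1.0, -0.001, -0.001]
ft_force: [-0.0, -0.7, -1.5]
grip_width: 0.0117
```

Run:
```python
from h import *
c=snap('wrist','w4')
plan([.526,.161,.215],92)
o=telemetry.get_obs()
print(proj(c,[.526,.161,.122]))
```

```text
t 5.97 pos [0.5252 0.0313 0.2501] yaw 92.11960742612254 tilt 0.1324456006013604 F [ 0.0822  0.3954 -1.9044] M [ 0.0302  0.0118 -0.038 ] w 0.011861685599573001
shift mm [ -5.6114 129.6371  34.8355] rot [-0.1113 -0.0718  0.1195]
[[476.4416 242.2551]]
```

View pics/w4.png

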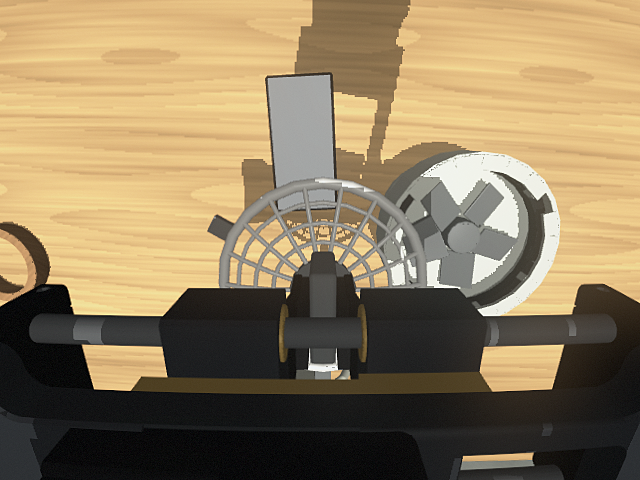

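Run:
```python
from h import *
c=load('w4'); cv2.imwrite('pics/w4c.png',cv2.resize(c['img'][140:325,375:570],None,fx=4,fy=4,interpolation=cv2.INTER_CUBIC)[:600])
```

```text
(no output)
```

View pics/w4c.png

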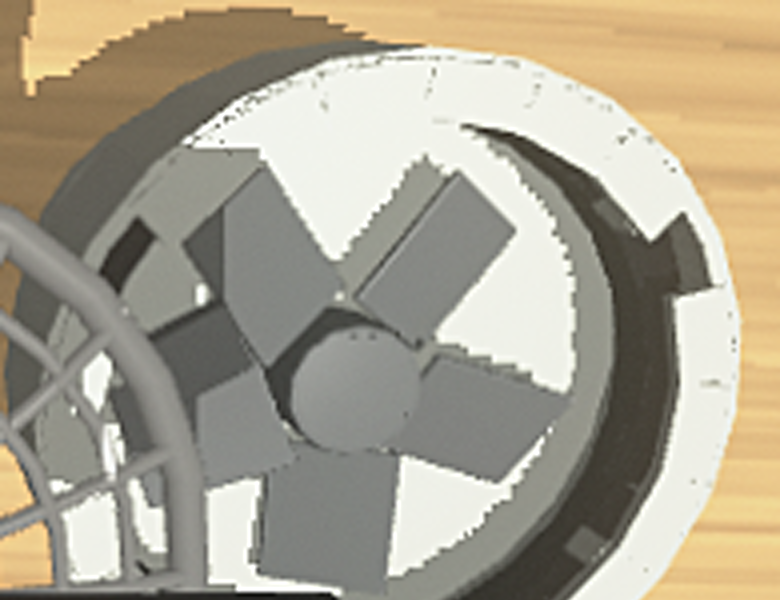

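```bash
cat > fan.py <<'E'
from h import *
c=load('w4')
q=lambda a,b:(375+(a+.5)/4-.5,140+(b+.5)/4-.5)
E=np.array([world(c,*q(*p),.122)[:2] for p in [(480,52),(560,70),(640,130),(700,220),(735,310),(740,365),(725,450),(690,530)]])
s=least_squares(lambda p:np.hypot(*(E-p).T)-.0765,[.526,.161]);print('centre outer',s.x,s.fun*1000)
G=[world(c,*q(*p),.122)[:2] for p in [(685,213),(715,288),(700,250)]]
for g in G: d=g-s.x; print(g,np.hypot(*d),np.degrees(np.arctan2(*d[::-1])))
# overlay
img=cv2.resize(c['img'][140:325,375:570],None,fx=4,fy=4,interpolation=cv2.INTER_CUBIC)[:600]
ctr=s.x
for ang0 in (2.1,):
  for k in range(3):
    for da in (-1,1):
      L=[]
      for r in (.0625,.0745):
        a=np.radians(ang0+120*k); w=.0075*da
        L.append([ctr[0]+r*np.cos(a)-w*np.sin(a),ctr[1]+r*np.sin(a)+w*np.cos(a),.122])
      P=(proj(c,L)-[375,140]+.5)*4-.5; cv2.line(img,*[tuple(map(int,p)) for p in P],(0,0,255),1)
for r in (.0625,.0765):
  a=np.linspace(0,2*np.pi,100); P=(proj(c,np.c_[ctr[0]+r*np.cos(a),ctr[1]+r*np.sin(a),0*a+.122])-[375,140]+.5)*4-.5
  cv2.polylines(img,[P.astype(np.int32)],True,(0,0,255),1)
cv2.imwrite('pics/w4o.png',img)
E
python3 fan.py
```

```text
centre outer [0.528  0.1576] [ 0.2756  1.0703 -0.4118 -1.642   0.0089  0.6039  0.4221  0.1752]
[0.4813 0.2135] 0.07283143333488383 129.87572619285893
[0.4967 0.2237] 0.07309605204534077 115.34427699484189
[0.4888 0.2185] 0.07240193857226078 122.74405238318116
```

View pics/w4o.png

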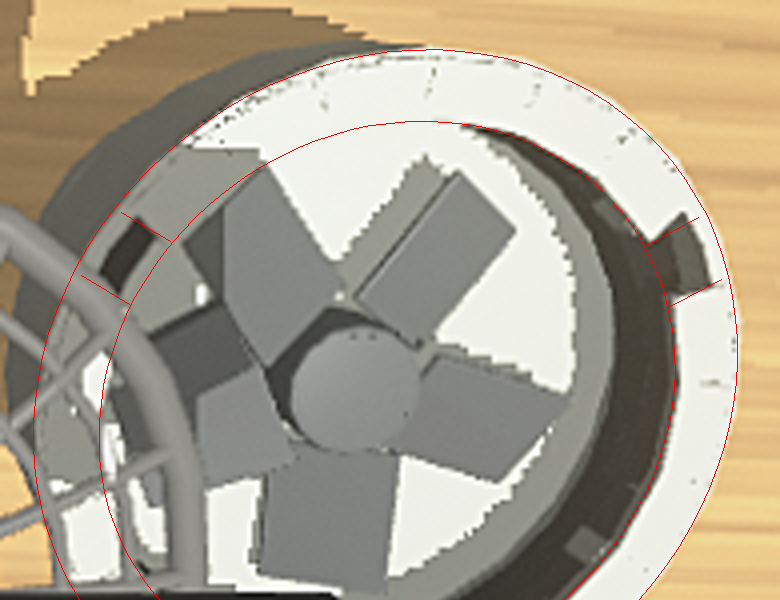

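The overlay fits, giving fan centre about (0.528, 0.158) and gaps at 2.1–2.7°. The fit was checked on the right gap at crop (690,250), and the left gap at crop (130,255) agrees. Moving above the fan.

Run:
```python
from h import *
plan([.5275,.1585,.18],92.3)
```

```text
t 5.97 pos [0.5252 0.0313 0.2501] yaw 92.11960742612254 tilt 0.1324456006013604 F [ 0.0822  0.3954 -1.9044] M [ 0.0302  0.0118 -0.038 ] w 0.011861685599573001
shift mm [ -7.0618 127.1513  69.8386] rot [-0.1111 -0.0721 -0.1805]
```

Emit:
step_arm(targets=[{"dx":-0.002,"dy":0.04,"dz":0,"rx":0,"ry":0,"rz":0},{"dx":-0.005,"dy":0.09,"dz":0.01,"rx":0,"ry":0,"rz":0},{"dx":-0.007,"dy":0.125,"dz":0.03,"rx":-0.1,"ry":-0.1,"rz":-0.2},{"dx":-0.007,"dy":0.127,"dz":0.055,"rx":-0.1,"ry":-0.1,"rz":-0.2},{"dx":-0.007,"dy":0.127,"dz":0.07,"rx":-0.1,"ry":-0.1,"rz":-0.2}])

```text
time: 6.6
position: [0.5269, 0.1587, 0.1787]
tool_rot: [-0.021, 1.0, -0.0, -0.0]
ft_force: [0.3, 0.7, -1.5]
grip_width: 0.0118
```

Emit:
step_arm(targets=[{"dx":0,"dy":0,"dz":0,"rx":0,"ry":0,"rz":0},{"dx":0,"dy":0,"dz":0,"rx":0,"ry":0,"rz":0},{"dx":0,"dy":0,"dz":0,"rx":0,"ry":0,"rz":0},{"dx":0,"dy":0,"dz":0,"rx":0,"ry":0,"rz":0},{"dx":0,"dy":0,"dz":0,"rx":0,"ry":0,"rz":0}])

```text
time: 7.22
position: [0.5271, 0.1586, 0.1791]
tool_rot: [-0.021, 1.0, -0.0, -0.0]
ft_force: [-0.9, -0.1, -1.0]
grip_width: 0.0117
```

Run:
```python
from h import *
c=snap('wrist','w5');snap('side','s5');snap('scene','c5')
plan([.5275,.1585,.18],92.3)
cv2.imwrite('pics/w5c.png',cv2.resize(c['img'][140:330,200:450],None,fx=3.1,fy=3.1,interpolation=cv2.INTER_CUBIC))
c=load('s5');cv2.imwrite('pics/s5c.png',cv2.resize(c['img'][120:270,150:310],None,fx=4,fy=4,interpolation=cv2.INTER_CUBIC))
```

```text
t 7.38 pos [0.5269 0.1587 0.1789] yaw 92.37424116189254 tilt 0.04509363419641125 F [-0.748  -0.3725 -1.4818] M [ 0.0213  0.0138 -0.0483] w 0.012022404174012997
shift mm [-0.564  -0.206  -1.1488] rot [-0.021  -0.0399  0.0742]
```

View pics/w5c.png

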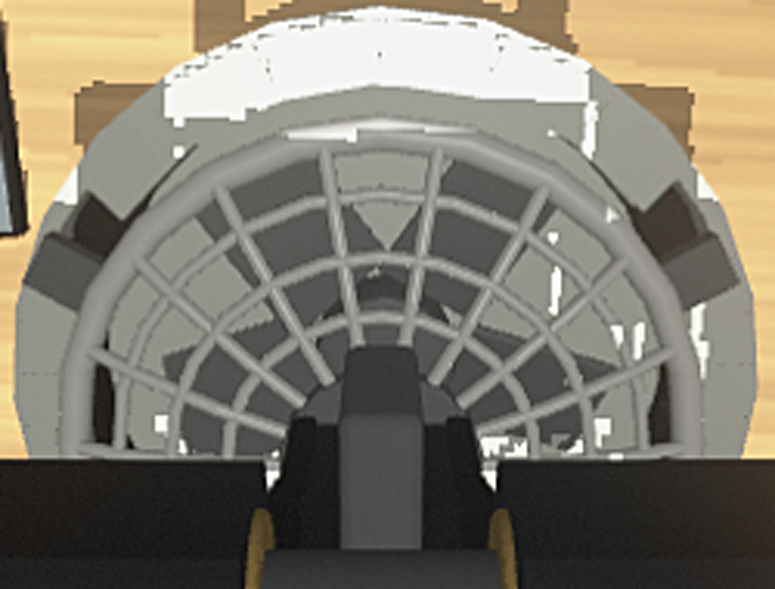

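View pics/s5c.png

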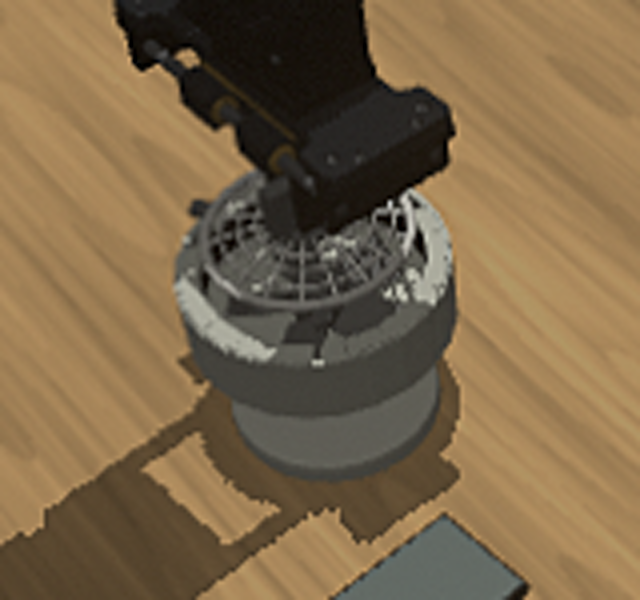

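Good view: lug ends at crop (36,260) and (725,257), and gap upper corners at (93,190) and (680,182). I'll fit and overlay both models.

```bash
cat > ov.py <<'E'
from h import *
import sys
c=load('w5')
q=lambda a,b:(200+(a+.5)/3.1-.5,140+(b+.5)/3.1-.5)
zt=.1789-.0372
x,f,W=None,None,None
l=[world(c,*q(*p),zt+.005)[:2] for p in [(36,260),(725,257)]]
d=l[1]-l[0]; print('lug chord',np.hypot(*d)); yg=np.degrees(np.arctan2(*d[::-1]))-90
m=(l[0]+l[1])/2; gc=m+.035*np.array([np.cos(np.radians(yg)),np.sin(np.radians(yg))]); print('guard',gc,yg)
# fan outer rim
E=np.array([world(c,*q(*p),.122)[:2] for p in [(165,78),(270,27),(380,8),(490,22),(590,68),(690,170),(735,255),(755,360),(16,360),(30,260),(70,170)]])
s=least_squares(lambda p:np.hypot(*(E-p).T)-.0763,[.526,.161],loss='soft_l1',f_scale=.001);fc=s.x
print('fan',fc,(np.hypot(*(E-fc).T)-.0763)*1000)
for p in [(93,190),(680,182)]:
    w=world(c,*q(*p),.122)[:2]-fc; print(np.hypot(*w),np.degrees(np.arctan2(*w[::-1])))
img=cv2.resize(c['img'][140:330,200:450],None,fx=3.1,fy=3.1,interpolation=cv2.INTER_CUBIC)
def line(P,col):
    P=(proj(c,P)-[200,140]+.5)*3.1-.5; cv2.polylines(img,[P.astype(np.int32)],False,col,1)
def three(ctr,yaw,r0,r1,w,z,col):
    for k in range(3):
        a=np.radians(yaw+120*k); e=np.array([np.cos(a),np.sin(a)]);n=np.array([-e[1],e[0]])
        line([[*(ctr+r*e+t*n),z] for r,t in ((r0,-w),(r1,-w),(r1,w),(r0,w))],col)
fy=float(sys.argv[1]) if len(sys.argv)>1 else 2.3
three(fc,fy,.0625,.0745,.0075,.122,(0,0,255)); three(gc,yg,.0595,.07,.005,zt+.005,(0,255,0))
a=np.linspace(0,2*np.pi,100)
for r in(.0625,.0765): line(np.c_[fc[0]+r*np.cos(a),fc[1]+r*np.sin(a),0*a+.122],(0,0,255))
cv2.imwrite('pics/w5o.png',img)
E
python3 ov.py
```

```text
lug chord 0.11968849551894031
guard [0.5278 0.1578] 2.6369825134847673
fan [0.5279 0.1583] [-0.1377 -0.0169  0.3807  0.4598  0.1207 -0.9332 -0.6287 -0.0802 -0.8426
 -0.4823  0.2352]
0.0708119498275905 -124.74966875794759
0.0725240309779578 130.04605275183067
```

View pics/w5o.png

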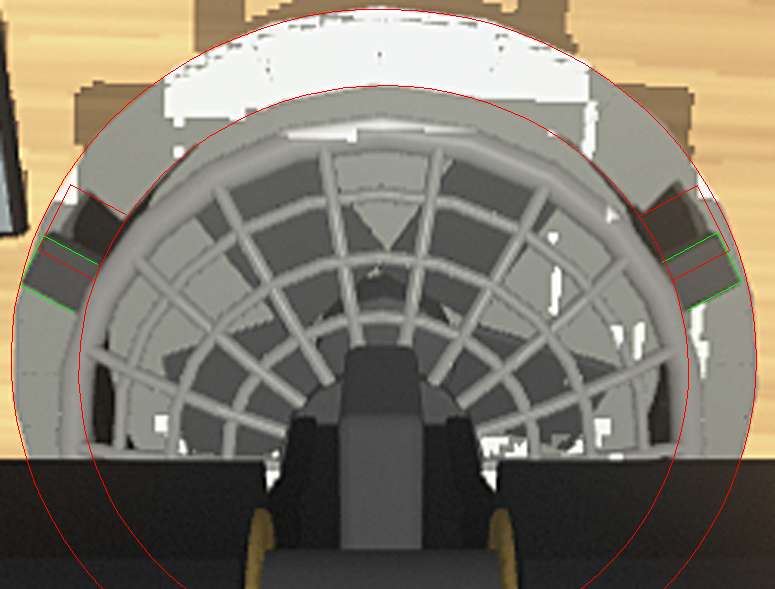

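Run:
```python
from h import *
c=load('w5')
a=c['img'][185:250,200:245];b=c['img'][185:250,400:445]
cv2.imwrite('pics/w5z.png',cv2.resize(np.hstack([a,b]),None,fx=8,fy=8,interpolation=cv2.INTER_CUBIC))
```

```text
(no output)
```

View pics/w5z.png

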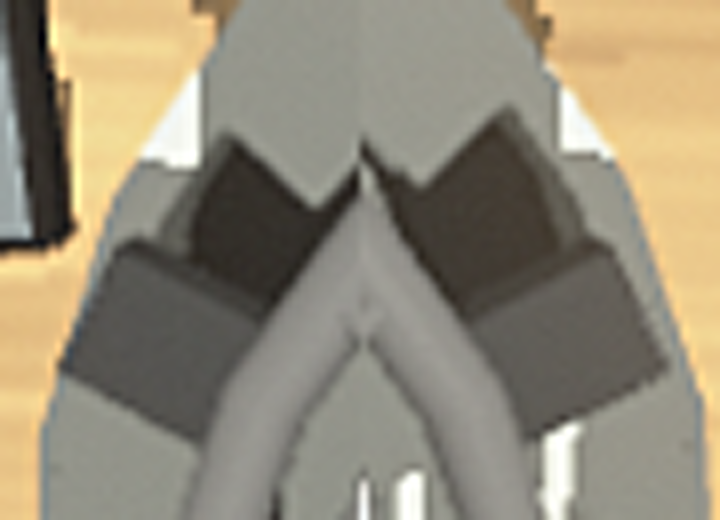

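Run:
```python
from h import *
c=load('w5'); fc=np.array([.5279,.1583])
for n,u,v in [('Lo',230,135),('Li',315,208),('Ro',505-360+1600,105),('Ri',425-360+1600,188)]:
    p=(200+(u+.5)/8-.5,185+(v+.5)/8-.5); w=world(c,*p,.122)[:2]; d=w-fc
    t=np.degrees(np.arctan2(*d[::-1])); 
    print(n,w,np.hypot(*d),t%120)
c=load('w4')
q=lambda a,b:(375+(a+.5)/4-.5,140+(b+.5)/4-.5)
for n,p in dict(Ro=(685,213),Ri=(648,243),Ro2=(715,288),Ri2=(672,295)).items():
    w=world(c,*q(*p),.122)[:2]; d=w-fc; t=np.degrees(np.arctan2(*d[::-1])); print(n,w,np.hypot(*d),t%120)
```

```text
Lo [0.4879 0.0992] 0.07134167808762937 115.86981687905656
Li [0.4932 0.1055] 0.063123472118653 116.685235583487
Ro [0.4809 0.2129] 0.07208019541993531 10.728188906974964
Ri [0.4874 0.2076] 0.06374818095581637 9.387813544614943
Ro [0.4813 0.2135] 0.07227681068141271 10.166802185124624
Ri [0.4879 0.2067] 0.06282936152376525 9.54714810720833
Ro2 [0.4967 0.2237] 0.07246646089039488 115.51509001981685
Ri2 [0.4986 0.2144] 0.06329948394276445 117.565803465516
```

Gap sides from both pictures, averaged left and right, put the gap yaw at about 3.1°; the guard is at 2.6°. The centres agree within 0.5 mm. I'll correct the yaw by 0.5° and lower just past the lip top to check contact.

Emit:
step_arm(targets=[{"dx":0,"dy":0,"dz":0.006,"rx":0,"ry":0,"rz":-0.5},{"dx":0,"dy":0,"dz":0.012,"rx":0,"ry":0,"rz":-0.5},{"dx":0,"dy":0,"dz":0.018,"rx":0,"ry":0,"rz":-0.5},{"dx":0,"dy":0,"dz":0.02,"rx":0,"ry":0,"rz":-0.5},{"dx":0,"dy":0,"dz":0.0215,"rx":0,"ry":0,"rz":-0.5}])

```text
time: 8.0
position: [0.5269, 0.1587, 0.1571]
tool_rot: [-0.025, 1.0, -0.0, -0.001]
ft_force: [0.3, -0.2, -1.7]
grip_width: 0.0119
```

Run:
```python
from h import *
c=snap('wrist','w6')
plan([.527,.159,.150],92.9)
cv2.imwrite('pics/w6c.png',cv2.resize(c['img'][140:330,200:450],None,fx=3.1,fy=3.1,interpolation=cv2.INTER_CUBIC))
```

```text
t 8.05 pos [0.5269 0.1587 0.1571] yaw 92.87939449738988 tilt 0.06205079299716371 F [ 0.2452  0.6161 -1.0567] M [ 0.0357  0.0462 -0.0101] w 0.011449071574096753
shift mm [-0.16    0.3272  7.073 ] rot [-0.0235 -0.0574 -0.0206]
```

View pics/w6c.png

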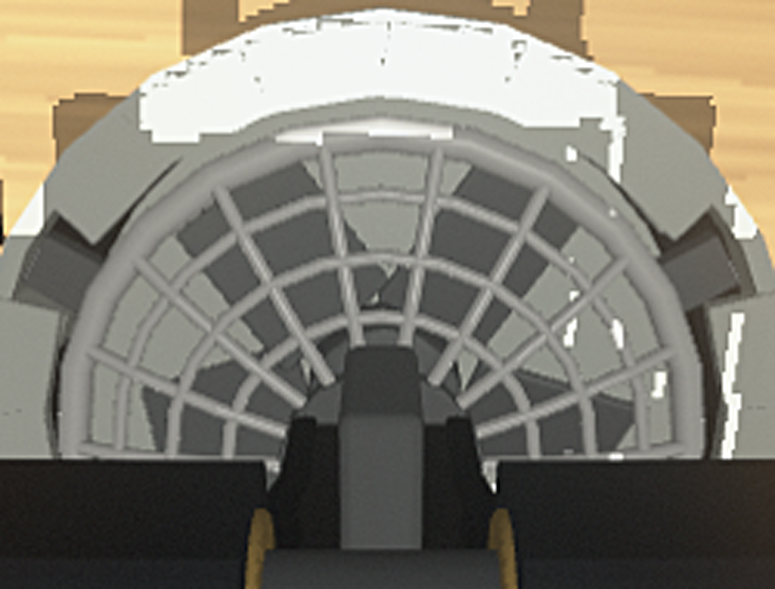

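No contact force, and both lugs sit within their gaps at crop (60,260) and (700,265). Lowering further towards the ledge.

Emit:
step_arm(targets=[{"dx":0,"dy":0,"dz":0.002,"rx":0,"ry":0,"rz":0},{"dx":0,"dy":0,"dz":0.004,"rx":0,"ry":0,"rz":0},{"dx":0,"dy":0,"dz":0.006,"rx":0,"ry":0,"rz":0},{"dx":0,"dy":0,"dz":0.008,"rx":0,"ry":0,"rz":0},{"dx":0,"dy":0,"dz":0.009,"rx":0,"ry":0,"rz":0}])

```text
time: 8.68
position: [0.5268, 0.1587, 0.1479]
tool_rot: [-0.025, 1.0, -0.0, -0.001]
ft_force: [0.1, 0.7, -1.1]
grip_width: 0.0119
```

Run:
```python
from h import *
c=snap('wrist','w7')
plan([.527,.159,.1465],92.9)
cv2.imwrite('pics/w7c.png',cv2.resize(c['img'][140:330,200:450],None,fx=3.1,fy=3.1,interpolation=cv2.INTER_CUBIC))
```

```text
t 8.72 pos [0.5267 0.1587 0.1478] yaw 92.87671751842241 tilt 0.08416671187838352 F [ 0.3773  0.4876 -0.762 ] M [ 0.0368 -0.0023 -0.0214] w 0.011817708901533556
shift mm [-0.2966  0.3245  1.328 ] rot [-0.0246 -0.0805 -0.0233]
```

View pics/w7c.png

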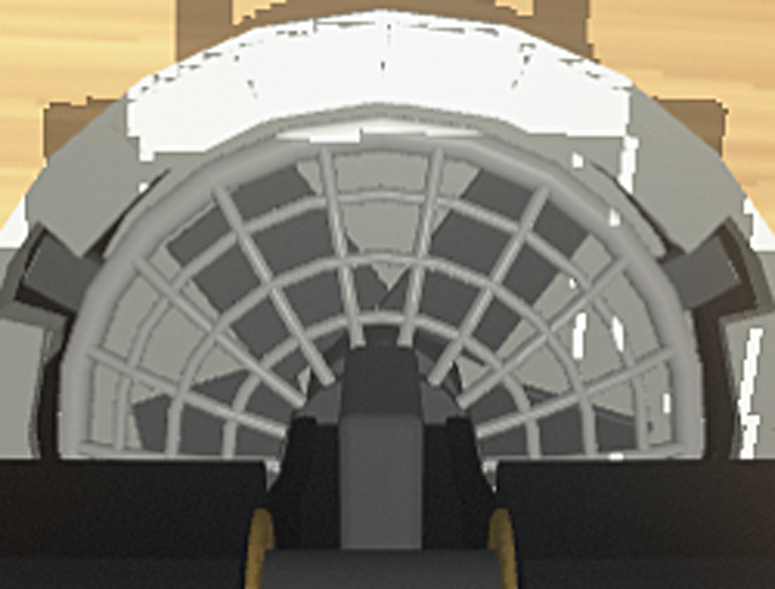

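Lugs are now below the lip top at (55,270) and (710,275). Easing on to the ledge.

Emit:
step_arm(targets=[{"dx":0,"dy":0,"dz":0.0003,"rx":0,"ry":0,"rz":0},{"dx":0,"dy":0,"dz":0.0006,"rx":0,"ry":0,"rz":0},{"dx":0,"dy":0,"dz":0.0009,"rx":0,"ry":0,"rz":0},{"dx":0,"dy":0,"dz":0.0012,"rx":0,"ry":0,"rz":0},{"dx":0,"dy":0,"dz":0.0012,"rx":0,"ry":0,"rz":0}])

```text
time: 9.35
position: [0.5268, 0.1587, 0.1468]
tool_rot: [-0.025, 1.0, -0.0, -0.001]
ft_force: [0.1, 0.4, -0.4]
grip_width: 0.0118
```

```bash
cat > st.py <<'E'
from h import *
o=telemetry.get_obs(); print(round(o['time'],2),'z %.2f'%(o['position'][2]*1e3),'xy',o['position'][:2]*1e3,'yaw %.2f'%yawof(o),'F',o['ft_force'],'M',o['moment'],'w',o['grip_width'])
E
python3 st.py
```

```text
9.35 z 146.76 xy [526.8201 158.6673] yaw 92.88 F [ 0.0567  0.4372 -0.3909] M [0.0149 0.083  0.0003] w 0.011767351125509655
```

Emit:
step_arm(targets=[{"dx":0,"dy":0,"dz":0.0003,"rx":0,"ry":0,"rz":0},{"dx":0,"dy":0,"dz":0.0006,"rx":0,"ry":0,"rz":0},{"dx":0,"dy":0,"dz":0.0008,"rx":0,"ry":0,"rz":0},{"dx":0,"dy":0,"dz":0.0008,"rx":0,"ry":0,"rz":0},{"dx":0,"dy":0,"dz":0.0008,"rx":0,"ry":0,"rz":0}])

```text
time: 9.98
position: [0.5269, 0.1587, 0.1462]
tool_rot: [-0.025, 1.0, -0.0, -0.0]
ft_force: [-0.7, -0.3, 4.3]
grip_width: 0.0118
```

```bash
python3 st.py
```

```text
9.97 z 146.16 xy [526.8733 158.6844] yaw 92.88 F [-0.7499 -0.2886  4.3012] M [ 0.0314  0.1956 -0.0089] w 0.01182411723130316
```

On the ledge with a press of about 5 N, at z as expected. Turning clockwise (+rz), quickly at first and short of the 23° notch span.

Emit:
step_arm(targets=[{"dx":0,"dy":0,"dz":0.0002,"rx":0,"ry":0,"rz":2},{"dx":0,"dy":0,"dz":0.0002,"rx":0,"ry":0,"rz":4},{"dx":0,"dy":0,"dz":0.0002,"rx":0,"ry":0,"rz":6},{"dx":0,"dy":0,"dz":0.0002,"rx":0,"ry":0,"rz":8},{"dx":0,"dy":0,"dz":0.0002,"rx":0,"ry":0,"rz":10}])

```text
time: 10.6
position: [0.5272, 0.1587, 0.1461]
tool_rot: [0.063, 0.998, -0.0, -0.0]
ft_force: [0.7, -0.1, 4.2]
grip_width: 0.0117
```

```bash
python3 st.py
```

```text
10.6 z 146.06 xy [527.1658 158.6806] yaw 82.75 F [ 0.6767 -0.1486  4.193 ] M [0.0498 0.0538 0.1705] w 0.011742381054143058
```

Emit:
step_arm(targets=[{"dx":0,"dy":0,"dz":0.0003,"rx":0,"ry":0,"rz":2},{"dx":0,"dy":0,"dz":0.0003,"rx":0,"ry":0,"rz":4},{"dx":0,"dy":0,"dz":0.0003,"rx":0,"ry":0,"rz":6},{"dx":0,"dy":0,"dz":0.0003,"rx":0,"ry":0,"rz":7},{"dx":0,"dy":0,"dz":0.0003,"rx":0,"ry":0,"rz":8}])

```text
time: 11.22
position: [0.5273, 0.1587, 0.1459]
tool_rot: [0.133, 0.991, -0.0, 0.0]
ft_force: [0.0, -0.0, 5.9]
grip_width: 0.0118
```

```bash
python3 st.py
```

```text
11.22 z 145.87 xy [527.2969 158.7094] yaw 74.68 F [ 0.048  -0.0275  5.8555] M [ 0.0361 -0.0121  0.1605] w 0.011791712606357193
```

Turned 18.2°. Now slow 1.5° calls.

Emit:
step_arm(targets=[{"dx":0,"dy":0,"dz":0.0002,"rx":0,"ry":0,"rz":0.5},{"dx":0,"dy":0,"dz":0.0002,"rx":0,"ry":0,"rz":1},{"dx":0,"dy":0,"dz":0.0002,"rx":0,"ry":0,"rz":1.5},{"dx":0,"dy":0,"dz":0.0002,"rx":0,"ry":0,"rz":2},{"dx":0,"dy":0,"dz":0.0002,"rx":0,"ry":0,"rz":2}])

```text
time: 11.85
position: [0.5274, 0.1587, 0.1458]
tool_rot: [0.151, 0.989, -0.0, 0.0]
ft_force: [0.3, 0.3, 4.7]
grip_width: 0.0119
```

```bash
python3 st.py
```

```text
11.85 z 145.81 xy [527.3662 158.7046] yaw 72.65 F [0.3037 0.3198 4.6888] M [0.0011 0.0584 0.2156] w 0.01185288228926422
```

Emit:
step_arm(targets=[{"dx":0,"dy":0,"dz":0.0002,"rx":0,"ry":0,"rz":0.5},{"dx":0,"dy":0,"dz":0.0002,"rx":0,"ry":0,"rz":1},{"dx":0,"dy":0,"dz":0.0002,"rx":0,"ry":0,"rz":1.5},{"dx":0,"dy":0,"dz":0.0002,"rx":0,"ry":0,"rz":1.5},{"dx":0,"dy":0,"dz":0.0002,"rx":0,"ry":0,"rz":1.5}])

```text
time: 12.48
position: [0.5274, 0.1587, 0.1458]
tool_rot: [0.164, 0.986, -0.0, 0.0]
ft_force: [-0.6, 0.4, 6.3]
grip_width: 0.0114
```

```bash
python3 st.py
```

```text
12.47 z 145.76 xy [527.3962 158.7222] yaw 71.12 F [-0.5582  0.419   6.2734] M [-0.0247  0.0519  0.2099] w 0.011352772606732654
```

Emit:
step_arm(targets=[{"dx":0,"dy":0,"dz":0.0001,"rx":0,"ry":0,"rz":0.5},{"dx":0,"dy":0,"dz":0.0001,"rx":0,"ry":0,"rz":1},{"dx":0,"dy":0,"dz":0.0001,"rx":0,"ry":0,"rz":1.5},{"dx":0,"dy":0,"dz":0.0001,"rx":0,"ry":0,"rz":1.5},{"dx":0,"dy":0,"dz":0.0001,"rx":0,"ry":0,"rz":1.5}])

```text
time: 13.1
position: [0.5275, 0.1587, 0.1458]
tool_rot: [0.177, 0.984, -0.0, 0.0]
ft_force: [-0.5, 0.2, 5.4]
grip_width: 0.0123
```

```bash
python3 st.py
```

```text
13.1 z 145.79 xy [527.4812 158.7337] yaw 69.59 F [-0.5265  0.1777  5.3874] M [0.0399 0.0581 0.1855] w 0.0122532275399612
```

Emit:
step_arm(targets=[{"dx":0,"dy":0,"dz":0.0002,"rx":0,"ry":0,"rz":0.5},{"dx":0,"dy":0,"dz":0.0002,"rx":0,"ry":0,"rz":1},{"dx":0,"dy":0,"dz":0.0002,"rx":0,"ry":0,"rz":1.5},{"dx":0,"dy":0,"dz":0.0002,"rx":0,"ry":0,"rz":1.5},{"dx":0,"dy":0,"dz":0.0002,"rx":0,"ry":0,"rz":1.5}])

```text
time: 13.72
position: [0.5275, 0.1588, 0.1457]
tool_rot: [0.19, 0.982, -0.0, 0.0]
ft_force: [-0.8, -0.2, 5.3]
grip_width: 0.0117
```

```bash
python3 st.py
```

```text
13.72 z 145.73 xy [527.4798 158.7516] yaw 68.07 F [-0.8136 -0.1959  5.3459] M [-0.0031  0.0958  0.2734] w 0.01166965140701708
```

Emit:
step_arm(targets=[{"dx":0,"dy":0,"dz":0.0002,"rx":0,"ry":0,"rz":0.5},{"dx":0,"dy":0,"dz":0.0002,"rx":0,"ry":0,"rz":1},{"dx":0,"dy":0,"dz":0.0002,"rx":0,"ry":0,"rz":1.5},{"dx":0,"dy":0,"dz":0.0002,"rx":0,"ry":0,"rz":1.5},{"dx":0,"dy":0,"dz":0.0002,"rx":0,"ry":0,"rz":1.5}])

```text
time: 14.35
position: [0.5276, 0.1588, 0.1457]
tool_rot: [0.203, 0.979, -0.0, 0.001]
ft_force: [0.2, -0.7, 5.7]
grip_width: 0.0118
```

```bash
python3 st.py
```

```text
14.35 z 145.71 xy [527.562  158.7574] yaw 66.54 F [ 0.1614 -0.7367  5.7134] M [-0.0353  0.0542  0.2114] w 0.011812199215068478
```

Emit:
step_arm(targets=[{"dx":0,"dy":0,"dz":0.0001,"rx":0,"ry":0,"rz":0.5},{"dx":0,"dy":0,"dz":0.0001,"rx":0,"ry":0,"rz":1},{"dx":0,"dy":0,"dz":0.0001,"rx":0,"ry":0,"rz":1.5},{"dx":0,"dy":0,"dz":0.0001,"rx":0,"ry":0,"rz":1.5},{"dx":0,"dy":0,"dz":0.0001,"rx":0,"ry":0,"rz":1.5}])

```text
time: 14.98
position: [0.5276, 0.1588, 0.1458]
tool_rot: [0.216, 0.976, -0.0, 0.001]
ft_force: [-0.6, -0.5, 5.4]
grip_width: 0.0118
```

```bash
python3 st.py
```

```text
14.97 z 145.76 xy [527.6032 158.7744] yaw 65.01 F [-0.5899 -0.4988  5.4174] M [0.0889 0.0587 0.1883] w 0.011807380581238782
```

Emit:
step_arm(targets=[{"dx":0,"dy":0,"dz":0.0002,"rx":0,"ry":0,"rz":0.5},{"dx":0,"dy":0,"dz":0.0002,"rx":0,"ry":0,"rz":1},{"dx":0,"dy":0,"dz":0.0002,"rx":0,"ry":0,"rz":1.5},{"dx":0,"dy":0,"dz":0.0002,"rx":0,"ry":0,"rz":1.5},{"dx":0,"dy":0,"dz":0.0002,"rx":0,"ry":0,"rz":1.5}])

```text
time: 15.6
position: [0.5276, 0.1588, 0.1457]
tool_rot: [0.229, 0.973, -0.0, 0.001]
ft_force: [-0.2, -0.2, 5.1]
grip_width: 0.0118
```

```bash
python3 st.py
```

```text
15.6 z 145.73 xy [527.6381 158.7903] yaw 63.49 F [-0.1869 -0.2134  5.072 ] M [0.0004 0.1105 0.2489] w 0.011770329746477206
```

29.4° so far.

Emit:
step_arm(targets=[{"dx":0,"dy":0,"dz":0.0002,"rx":0,"ry":0,"rz":0.5},{"dx":0,"dy":0,"dz":0.0002,"rx":0,"ry":0,"rz":1},{"dx":0,"dy":0,"dz":0.0002,"rx":0,"ry":0,"rz":1.5},{"dx":0,"dy":0,"dz":0.0002,"rx":0,"ry":0,"rz":1.5},{"dx":0,"dy":0,"dz":0.0002,"rx":0,"ry":0,"rz":1.5}])

```text
time: 16.23
position: [0.5277, 0.1588, 0.1457]
tool_rot: [0.242, 0.97, 0.0, 0.001]
ft_force: [-0.2, -0.2, 6.2]
grip_width: 0.0116
```

```bash
python3 st.py
```

```text
16.23 z 145.71 xy [527.719  158.7918] yaw 61.96 F [-0.1785 -0.1646  6.192 ] M [-0.0094  0.0918  0.2133] w 0.011593862646125084
```

Emit:
step_arm(targets=[{"dx":0,"dy":0,"dz":0.0001,"rx":0,"ry":0,"rz":0.5},{"dx":0,"dy":0,"dz":0.0001,"rx":0,"ry":0,"rz":1},{"dx":0,"dy":0,"dz":0.0001,"rx":0,"ry":0,"rz":1.5},{"dx":0,"dy":0,"dz":0.0001,"rx":0,"ry":0,"rz":1.5},{"dx":0,"dy":0,"dz":0.0001,"rx":0,"ry":0,"rz":1.5}])

```text
time: 16.85
position: [0.5278, 0.1588, 0.1458]
tool_rot: [0.255, 0.967, 0.0, 0.001]
ft_force: [-0.9, -0.3, 5.6]
grip_width: 0.0118
```

```bash
python3 st.py
```

```text
16.85 z 145.75 xy [527.7526 158.8067] yaw 60.43 F [-0.9127 -0.2588  5.5765] M [0.0336 0.0489 0.1934] w 0.011828497133165378
```

Emit:
step_arm(targets=[{"dx":0,"dy":0,"dz":0.0002,"rx":0,"ry":0,"rz":0.5},{"dx":0,"dy":0,"dz":0.0002,"rx":0,"ry":0,"rz":1},{"dx":0,"dy":0,"dz":0.0002,"rx":0,"ry":0,"rz":1.5},{"dx":0,"dy":0,"dz":0.0002,"rx":0,"ry":0,"rz":1.5},{"dx":0,"dy":0,"dz":0.0002,"rx":0,"ry":0,"rz":1.5}])

```text
time: 17.48
position: [0.5278, 0.1588, 0.1457]
tool_rot: [0.268, 0.963, 0.0, 0.001]
ft_force: [0.1, 0.3, 6.4]
grip_width: 0.012
```

```bash
python3 st.py
```

```text
17.48 z 145.72 xy [527.7941 158.8025] yaw 58.90 F [0.0874 0.3161 6.4491] M [0.0268 0.1146 0.251 ] w 0.01197333085376533
```

Emit:
step_arm(targets=[{"dx":0,"dy":0,"dz":0.0001,"rx":0,"ry":0,"rz":0.5},{"dx":0,"dy":0,"dz":0.0001,"rx":0,"ry":0,"rz":1},{"dx":0,"dy":0,"dz":0.0001,"rx":0,"ry":0,"rz":1.5},{"dx":0,"dy":0,"dz":0.0001,"rx":0,"ry":0,"rz":1.5},{"dx":0,"dy":0,"dz":0.0001,"rx":0,"ry":0,"rz":1.5}])

```text
time: 18.1
position: [0.5278, 0.1588, 0.1458]
tool_rot: [0.281, 0.96, 0.0, 0.001]
ft_force: [-0.7, 0.1, 5.6]
grip_width: 0.0116
```

```bash
python3 st.py
```

```text
18.1 z 145.76 xy [527.833  158.7992] yaw 57.37 F [-0.7011  0.0853  5.6494] M [0.0197 0.108  0.2093] w 0.011591062007221048
```

Run:
```python
from h import *
c=snap('wrist','w8')
cv2.imwrite('pics/w8c.png',cv2.resize(c['img'][140:330,200:450],None,fx=3.1,fy=3.1,interpolation=cv2.INTER_CUBIC))
```

```text
(no output)
```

View pics/w8c.png

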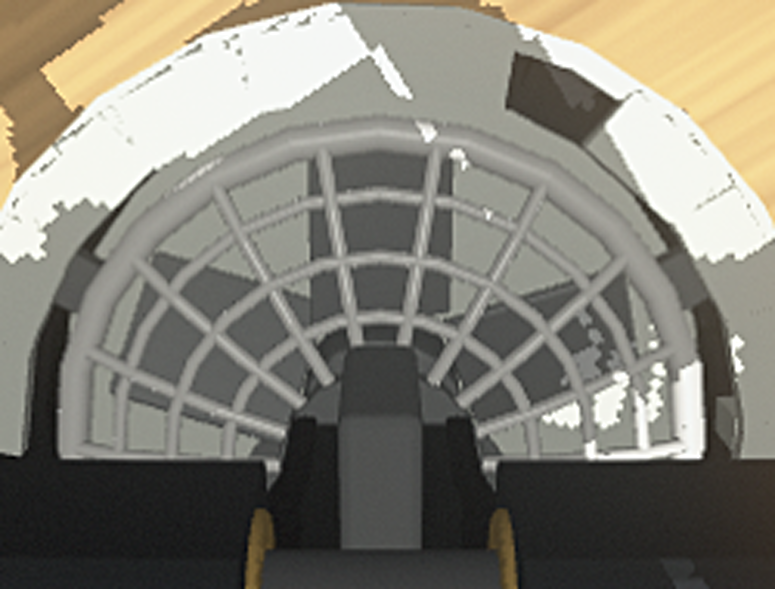

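Emit:
step_arm(targets=[{"dx":0,"dy":0,"dz":0.0002,"rx":0,"ry":0,"rz":0.5},{"dx":0,"dy":0,"dz":0.0002,"rx":0,"ry":0,"rz":1},{"dx":0,"dy":0,"dz":0.0002,"rx":0,"ry":0,"rz":1.5},{"dx":0,"dy":0,"dz":0.0002,"rx":0,"ry":0,"rz":1.5},{"dx":0,"dy":0,"dz":0.0002,"rx":0,"ry":0,"rz":1.5}])

```text
time: 18.77
position: [0.5279, 0.1588, 0.1457]
tool_rot: [0.294, 0.956, 0.0, 0.001]
ft_force: [0.9, 0.0, 5.9]
grip_width: 0.0122
```

```bash
python3 st.py
```

```text
18.77 z 145.74 xy [527.9188 158.7928] yaw 55.84 F [0.8613 0.007  5.8501] M [-0.0603  0.075   0.1892] w 0.01216161461964707
```

The guard turns with the jaws: the lugs at (75,280) and (690,280) are under the lip, and a gap is now open at (560,95). Continuing.

Emit:
step_arm(targets=[{"dx":0,"dy":0,"dz":0.0002,"rx":0,"ry":0,"rz":0.5},{"dx":0,"dy":0,"dz":0.0002,"rx":0,"ry":0,"rz":1},{"dx":0,"dy":0,"dz":0.0002,"rx":0,"ry":0,"rz":1.5},{"dx":0,"dy":0,"dz":0.0002,"rx":0,"ry":0,"rz":1.5},{"dx":0,"dy":0,"dz":0.0002,"rx":0,"ry":0,"rz":1.5}])

```text
time: 19.4
position: [0.528, 0.1588, 0.1457]
tool_rot: [0.307, 0.952, 0.0, 0.001]
ft_force: [0.3, 0.5, 5.9]
grip_width: 0.0119
```

```bash
python3 st.py
```

```text
19.4 z 145.69 xy [527.997  158.7884] yaw 54.30 F [0.2679 0.4629 5.9208] M [-0.0101  0.1245  0.1786] w 0.011895052916470774
```

Emit:
step_arm(targets=[{"dx":0,"dy":0,"dz":0.0001,"rx":0,"ry":0,"rz":0.5},{"dx":0,"dy":0,"dz":0.0001,"rx":0,"ry":0,"rz":1},{"dx":0,"dy":0,"dz":0.0001,"rx":0,"ry":0,"rz":1.5},{"dx":0,"dy":0,"dz":0.0001,"rx":0,"ry":0,"rz":1.5},{"dx":0,"dy":0,"dz":0.0001,"rx":0,"ry":0,"rz":1.5}])

```text
time: 20.02
position: [0.528, 0.1586, 0.1455]
tool_rot: [0.319, 0.948, 0.0, 0.001]
ft_force: [0.8, -1.1, 4.9]
grip_width: 0.0119
```

```bash
python3 st.py
```

```text
20.02 z 145.51 xy [528.0262 158.6244] yaw 52.79 F [ 0.8063 -1.0717  4.8756] M [-0.3559  0.0162  0.102 ] w 0.011919619153552097
```

The feel changed at 40°: Mx went to -0.36, z sank and Mz fell. One or two lugs may be entering. Small extra turn with a light press.

Emit:
step_arm(targets=[{"dx":0,"dy":0,"dz":0.0002,"rx":0,"ry":0,"rz":0.2},{"dx":0,"dy":0,"dz":0.0003,"rx":0,"ry":0,"rz":0.4},{"dx":0,"dy":0,"dz":0.0003,"rx":0,"ry":0,"rz":0.6},{"dx":0,"dy":0,"dz":0.0003,"rx":0,"ry":0,"rz":0.6},{"dx":0,"dy":0,"dz":0.0003,"rx":0,"ry":0,"rz":0.6}])

```text
time: 20.65
position: [0.528, 0.1585, 0.1451]
tool_rot: [0.324, 0.946, -0.0, 0.001]
ft_force: [0.8, -1.3, 4.4]
grip_width: 0.0119
```

```bash
python3 st.py
```

```text
20.65 z 145.15 xy [528.0187 158.4744] yaw 52.19 F [ 0.8331 -1.2861  4.4487] M [-0.5021  0.1088  0.0825] w 0.011891952965109517
```

z is sinking with less force, and the moment says the lug near 82° is in while the other two are still on the ledge. Turning on gently.

Emit:
step_arm(targets=[{"dx":0,"dy":0,"dz":0.0001,"rx":0,"ry":0,"rz":0.3},{"dx":0,"dy":0,"dz":0.0001,"rx":0,"ry":0,"rz":0.6},{"dx":0,"dy":0,"dz":0.0001,"rx":0,"ry":0,"rz":0.8},{"dx":0,"dy":0,"dz":0.0001,"rx":0,"ry":0,"rz":0.8},{"dx":0,"dy":0,"dz":0.0001,"rx":0,"ry":0,"rz":0.8}])

```text
time: 21.28
position: [0.528, 0.1586, 0.145]
tool_rot: [0.331, 0.944, 0.0, 0.001]
ft_force: [1.2, -1.8, 3.0]
grip_width: 0.0118
```

```bash
python3 st.py
```

```text
21.27 z 145.04 xy [527.9502 158.5657] yaw 51.36 F [ 1.1643 -1.8347  3.0374] M [-0.4699  0.0041  0.137 ] w 0.011837118604281091
```

Emit:
step_arm(targets=[{"dx":0,"dy":0,"dz":0.0001,"rx":0,"ry":0,"rz":0.3},{"dx":0,"dy":0,"dz":0.0003,"rx":0,"ry":0,"rz":0.6},{"dx":0,"dy":0,"dz":0.0004,"rx":0,"ry":0,"rz":0.7},{"dx":0,"dy":0,"dz":0.0004,"rx":0,"ry":0,"rz":0.7},{"dx":0,"dy":0,"dz":0.0004,"rx":0,"ry":0,"rz":0.7}])

```text
time: 21.9
position: [0.5278, 0.1587, 0.1445]
tool_rot: [0.337, 0.942, 0.0, 0.001]
ft_force: [-0.3, 0.6, -1.3]
grip_width: 0.012
```

```bash
python3 st.py
```

```text
21.9 z 144.49 xy [527.8148 158.6794] yaw 50.66 F [-0.293   0.5838 -1.2942] M [ 0.0225 -0.0219 -0.0123] w 0.012033413297883667
```

All contact force has vanished (Fz is the weight only and moments are about zero), so all three lugs are free in the notches. Lowering to the floor with 0.6° more turn to centre in the play.

Emit:
step_arm(targets=[{"dx":0,"dy":0,"dz":0.0005,"rx":0,"ry":0,"rz":0.2},{"dx":0,"dy":0,"dz":0.001,"rx":0,"ry":0,"rz":0.4},{"dx":0,"dy":0,"dz":0.0014,"rx":0,"ry":0,"rz":0.6},{"dx":0,"dy":0,"dz":0.0018,"rx":0,"ry":0,"rz":0.6},{"dx":0,"dy":0,"dz":0.002,"rx":0,"ry":0,"rz":0.6}])

```text
time: 22.52
position: [0.5278, 0.1586, 0.1424]
tool_rot: [0.342, 0.94, 0.0, 0.001]
ft_force: [0.6, 0.7, -1.2]
grip_width: 0.0117
```

```bash
python3 st.py
```

```text
22.52 z 142.43 xy [527.8123 158.6419] yaw 50.06 F [ 0.5521  0.7293 -1.2083] M [-0.0449  0.0316 -0.0018] w 0.011704809770566775
```

Emit:
step_arm(targets=[{"dx":0,"dy":0,"dz":0.0002,"rx":0,"ry":0,"rz":0},{"dx":0,"dy":0,"dz":0.0004,"rx":0,"ry":0,"rz":0},{"dx":0,"dy":0,"dz":0.0006,"rx":0,"ry":0,"rz":0},{"dx":0,"dy":0,"dz":0.0006,"rx":0,"ry":0,"rz":0},{"dx":0,"dy":0,"dz":0.0006,"rx":0,"ry":0,"rz":0}])

```text
time: 23.15
position: [0.5278, 0.1587, 0.1419]
tool_rot: [0.342, 0.94, 0.0, 0.001]
ft_force: [1.0, 0.2, -1.0]
grip_width: 0.0117
```

```bash
python3 st.py
```

```text
23.15 z 141.91 xy [527.7969 158.6673] yaw 50.06 F [ 1.0417  0.1987 -0.9707] M [-0.0464  0.0587  0.0114] w 0.011653778691586226
```

Emit:
step_arm(targets=[{"dx":0,"dy":0,"dz":0.0002,"rx":0,"ry":0,"rz":0},{"dx":0,"dy":0,"dz":0.0004,"rx":0,"ry":0,"rz":0},{"dx":0,"dy":0,"dz":0.0005,"rx":0,"ry":0,"rz":0},{"dx":0,"dy":0,"dz":0.0005,"rx":0,"ry":0,"rz":0},{"dx":0,"dy":0,"dz":0.0005,"rx":0,"ry":0,"rz":0}])

```text
time: 23.78
position: [0.5279, 0.1587, 0.1415]
tool_rot: [0.342, 0.94, 0.0, 0.001]
ft_force: [-1.2, 0.1, 1.7]
grip_width: 0.0119
```

```bash
python3 st.py
```

```text
23.77 z 141.50 xy [527.8574 158.6729] yaw 50.06 F [-1.1849  0.1294  1.7175] M [-0.0315  0.1938  0.0527] w 0.011948404042139517
```

The floor is reached about 5 mm below the ledge contact (~141.7 against ~146.8). Releasing.

Emit:
step_arm(targets=[{"dx":0,"dy":0,"dz":0,"rx":0,"ry":0,"rz":0},{"dx":0,"dy":0,"dz":0,"rx":0,"ry":0,"rz":0},{"dx":0,"dy":0,"dz":0,"rx":0,"ry":0,"rz":0},{"dx":0,"dy":0,"dz":0,"rx":0,"ry":0,"rz":0},{"dx":0,"dy":0,"dz":0,"rx":0,"ry":0,"rz":0}], gripper=0.45)

```text
time: 24.4
position: [0.5278, 0.1587, 0.1415]
tool_rot: [0.342, 0.94, 0.0, 0.001]
ft_force: [1.1, 0.6, -0.6]
grip_width: 0.0389
```

```bash
python3 st.py
```

```text
24.4 z 141.47 xy [527.8475 158.6656] yaw 50.06 F [ 1.1156  0.5746 -0.6487] M [-0.0153  0.0531 -0.0284] w 0.03885898102046275
```

Emit:
step_arm(targets=[{"dx":0,"dy":0,"dz":-0.01,"rx":0,"ry":0,"rz":0},{"dx":0,"dy":0,"dz":-0.03,"rx":0,"ry":0,"rz":0},{"dx":0,"dy":0,"dz":-0.06,"rx":0,"ry":0,"rz":0},{"dx":0,"dy":0,"dz":-0.1,"rx":0,"ry":0,"rz":0},{"dx":0,"dy":0,"dz":-0.12,"rx":0,"ry":0,"rz":0}])

```text
time: 25.02
position: [0.5287, 0.1589, 0.2646]
tool_rot: [0.342, 0.94, 0.001, 0.003]
ft_force: [-0.7, 0.1, -0.1]
grip_width: 0.0391
```

Emit:
step_arm(targets=[{"dx":0,"dy":0,"dz":0,"rx":0,"ry":0,"rz":0},{"dx":0,"dy":0,"dz":0,"rx":0,"ry":0,"rz":0},{"dx":0,"dy":0,"dz":0,"rx":0,"ry":0,"rz":0},{"dx":0,"dy":0,"dz":0,"rx":0,"ry":0,"rz":0},{"dx":0,"dy":0,"dz":0,"rx":0,"ry":0,"rz":0}])

```text
time: 25.65
position: [0.5285, 0.1588, 0.2639]
tool_rot: [0.342, 0.94, 0.001, 0.002]
ft_force: [-0.1, -0.1, -0.0]
grip_width: 0.0386
```

```bash
python3 - <<'E'
from h import *
c=snap('wrist','w9');s=snap('side','s9');sc=snap('scene','c9')
cv2.imwrite('pics/w9c.png',cv2.resize(c['img'][140:330,200:450],None,fx=3.1,fy=3.1,interpolation=cv2.INTER_CUBIC))
fc=np.array([.5279,.1583])
for n,cc in(('wrist',c),('side',s),('scene',sc)):
    P=cloud(cc).reshape(-1,3); P=P[~np.isnan(P[:,0])]; r=np.hypot(*(P[:,:2]-fc).T)
    m=(r<.058)&(P[:,2]>.149)&(P[:,2]<.156); print(n,'fin top',m.sum(),P[m].mean(0) if m.sum() else '')
    m=(r<.061)&(r>.054)&(P[:,2]>.100)&(P[:,2]<.125)
    Q=P[m]
    if len(Q)>20:
        A=np.c_[Q[:,:2]-fc,np.ones(len(Q))];k=np.linalg.lstsq(A,Q[:,2],rcond=None)[0];print('ring',len(Q),'z',k[2],'tilt deg',np.degrees(np.hypot(k[0],k[1])),np.median(Q[:,2]))
E
python3 st.py
```

```text
wrist fin top 811 [0.5272 0.1585 0.1513]
ring 2076 z 0.11093399183807703 tilt deg 0.1533945957532022 0.11101556813800123
side fin top 89 [0.5256 0.1572 0.1521]
ring 210 z 0.11162814919156301 tilt deg 0.5968957253290356 0.11162747823406821
scene fin top 80 [0.5328 0.1594 0.1521]
ring 127 z 0.11324479154074707 tilt deg 2.5249653344026273 0.11219249801980224
25.8 z 264.32 xy [528.6211 158.8393] yaw 50.06 F [ 0.6118  0.0222 -0.022 ] M [-0.0479 -0.0088  0.0396] w 0.039065742573486405
```

View pics/w9c.png

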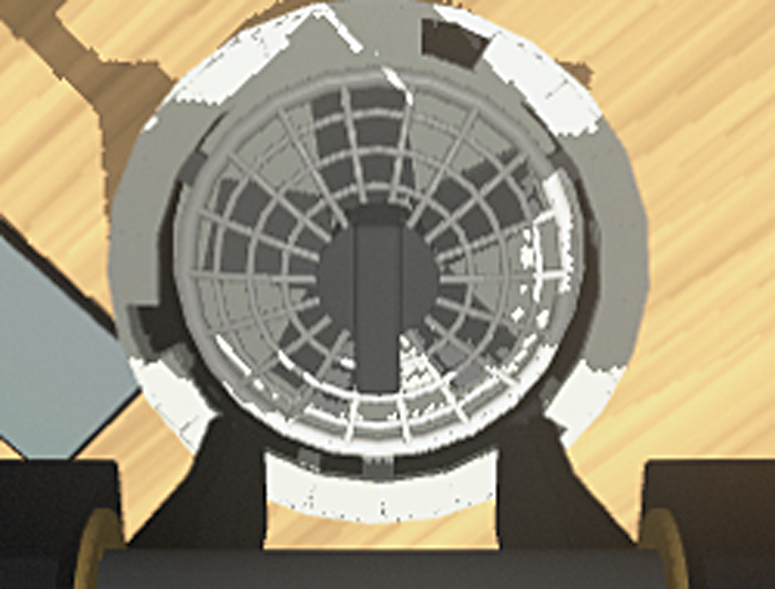

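View pics/c9.png

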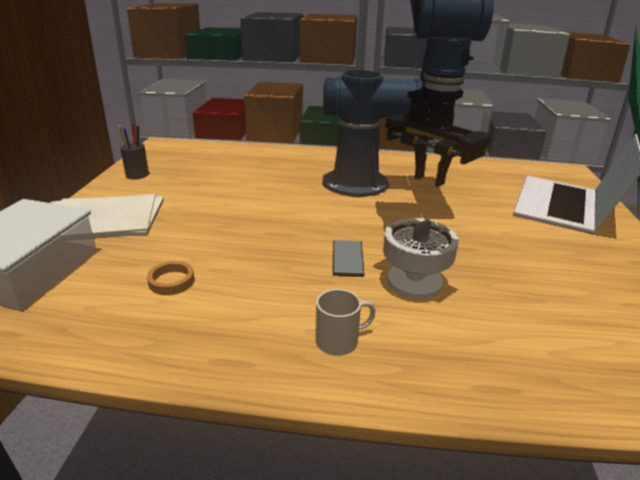

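The wrist view shows the guard centred in the rim with its lugs under the lip at (195,165), (555,165) and (378,465), and gaps open at (455,40) and (150,325). Fin top is at 151–152 mm (locked value 152) and tilt is about 0.15°. In the scene view the phone, mug and tape are where they were. Handing in.

```bash
python3 -c "
from rig import robot
print(robot.hand_in())"
```

```text
the job is handed in; nothing more can be done
None
```

The guard is locked in the fan and released, and I handed the job in at about 26 s of the 61 s allowed.

**What I did:** I took the guard by its fin, lined its lugs up with the gaps in the wrist picture and hung it on the ledge. Pressing with about 5–7 N, I twisted it clockwise. At about 40–42° the supporting force and moments fell to zero. I lowered it about 5 mm to the notch floor, let go and backed off.

**Last checks:**
- **Seating:** The fin top measures 151–152 mm, against 152 mm expected when locked. The lugs sit under the lip, away from the gaps.
- **Forces:** The highest I read on the wrist was about 6.5 N. I read forces only between moves, so a brief peak in between would not show.
- **Bystanders:** The phone, mug and tape roll are at the same places in the scene picture as at the start.

**Where checks disagreed:** The close wrist camera puts the guard's tilt at 0.15°. The distant side and scene cameras fitted 0.6° and 2.5° from far fewer points, so I went by the wrist value. I did not do a turn-back test of the lock.

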